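# Relamp the cooker hood's light box

## Task

Relamp the cooker hood's light box, which lies on the worktop: fold both flaps of the lamp carton right back, slide the catch of the box aside and slide its cover fully open. Take the spent glass tube lamps out of the spring clips and lay them in the carton, and press every new six-sided lamp from the carton level into a pair of clips of its own until it snaps fully home. Then slide the cover fully shut and the catch fully back to lock it, with the carton left open and the mug and brush left where they stand.

Things in the scene. Friction and masses are not known exactly. Their poses are not given: they have to be found in the camera images.
- carton_mouth (a point): open cardboard carton, 90 mm wide (its x), 202 mm long (its y), walls 3 mm thick, standing fixed on the worktop. The point is the centre of its mouth at rim height, 52 mm above the worktop; the axes are the carton's. Its card insert has three notches, at -54, 0 and 54 mm along y, in which a lamp lies across the carton 28 mm above the worktop; slopes between them lead a lamp into them
- flap_left (a joint): hinge of the carton flap at the +y end, rad: 0 = level over the mouth, 1.57 = upright, 3.0 = folded right back (stop). The flap is 88 mm wide, 80 mm long and 3 mm thick, weighs 20 g and stays where it is put (0.014 Nm)
- flap_right (a joint): hinge of the carton flap at the -y end, rad, likewise: 0 = level over the mouth, 3.0 = folded right back. Both stand ajar at first (0.6 to 1.1), their free edges well apart. Pushed level from inside at its edge a flap jams: lead the edge up and over along its arc
- flap_left_hinge (a point): middle of the left flap's crease, on the rim at the carton's +y end, 101 mm from the mouth's centre
- flap_right_hinge (a point): middle of the right flap's crease, on the rim at the carton's -y end, 101 mm from the mouth's centre
- flap_left_edge (a point): middle of the left flap's free edge, 80 mm from the crease
- flap_right_edge (a point): middle of the right flap's free edge, 80 mm from the crease
- lamp_1_c (a point): new LED lamp (some may be absent): white six-sided body 50 mm long, 24 mm across corners, with a round white chamfered end 12 mm in diameter at both sides; 78 mm long, 60 g. The point is its centre, its y axis runs along it. At first it lies across the carton's length, its ends in notches of a card insert, its centre 28 mm above the worktop; the middle 50 mm of the carton's width is free for fingers
- lamp_2_c (a point): new LED lamp (some may be absent): white six-sided body 50 mm long, 24 mm across corners, with a round white chamfered end 12 mm in diameter at both sides; 78 mm long, 60 g. The point is its centre, its y axis runs along it. At first it lies across the carton's length, its ends in notches of a card insert, its centre 28 mm above the worktop; the middle 50 mm of the carton's width is free for fingers
- lamp_3_c (a point): new LED lamp (some may be absent): white six-sided body 50 mm long, 24 mm across corners, with a round white chamfered end 12 mm in diameter at both sides; 78 mm long, 60 g. The point is its centre, its y axis runs along it. At first it lies across the carton's length, its ends in notches of a card insert, its centre 28 mm above the worktop; the middle 50 mm of the carton's width is free for fingers
- spent_1_c (a point): spent halogen lamp (some may be absent): clear glass tube 50 mm long and 11 mm thick with a white eight-sided chamfered end 13 mm thick at both sides; 78 mm long, 40 g, so as long as a new lamp. The point is its centre, its y axis runs along it. At first it sits in one of the pairs of clips, under the cover; pulled straight up (4 to 10 N) it snaps out
- spent_2_c (a point): spent halogen lamp (some may be absent): clear glass tube 50 mm long and 11 mm thick with a white eight-sided chamfered end 13 mm thick at both sides; 78 mm long, 40 g, so as long as a new lamp. The point is its centre, its y axis runs along it. At first it sits in one of the pairs of clips, under the cover; pulled straight up (4 to 10 N) it snaps out
- spent_3_c (a point): spent halogen lamp (some may be absent): clear glass tube 50 mm long and 11 mm thick with a white eight-sided chamfered end 13 mm thick at both sides; 78 mm long, 40 g, so as long as a new lamp. The point is its centre, its y axis runs along it. At first it sits in one of the pairs of clips, under the cover; pulled straight up (4 to 10 N) it snaps out
- light_box: fixed aluminium light box: lamp chamber 194 mm long (its x) and 136 mm wide (its y), side walls 60 mm high, holding three pairs of sprung steel clips that face each other along y; on its -x end a closed compartment 43 mm long and 51 mm high carries the catch. Origin: centre of the chamber's underside; +x is the way the cover opens
- catch (a joint): the lock slide, m: 0 = locked (its bolt stands behind the cover's hooked tongue), 0.024 = free (stop). It moves towards the light box's -y with 2 N of friction and stays where it is put. While it is less than about 0.012 free, a shut cover cannot open and an open cover cannot shut fully
- catch_grip (a point): centre of the catch's black grip, 12 mm in y, 22 mm in x, 18 mm high, its top 72 mm above the worktop, standing on the compartment's top (51 mm); moves with the catch; axes as the light box's
- cover (a joint): the sliding cover, m: 0 = fully shut, 0.194 = fully open (stop). It moves towards the light box's +x with 2 N of friction and stays where it is put
- cover_rib (a point): centre of the cover's pull rib, 10 mm in x, 60 mm in y, 16 mm high, standing on the cover, whose top is 56 mm above the worktop; moves with the cover; axes as the light box's
- clips_1 (a point): pair of clips nearest to the catch. The point is the centre of a lamp that is home, 30 mm above the worktop and 26 mm above the box's floor; y runs along that lamp. A level lamp pushed straight down (6 to 14 N, mostly 18 to 10 mm above home) spreads the clips with its ends and snaps in; V seats centre its ends in x
- clips_2 (a point): pair of clips in the middle, 52 mm from the first along the box's x. The point is the centre of a lamp that is home, 30 mm above the worktop and 26 mm above the box's floor; y runs along that lamp. A level lamp pushed straight down (6 to 14 N, mostly 18 to 10 mm above home) spreads the clips with its ends and snaps in; V seats centre its ends in x
- clips_3 (a point): pair of clips farthest from the catch, 104 mm from the first along x. The point is the centre of a lamp that is home, 30 mm above the worktop and 26 mm above the box's floor; y runs along that lamp. A level lamp pushed straight down (6 to 14 N, mostly 18 to 10 mm above home) spreads the clips with its ends and snaps in; V seats centre its ends in x
- mug: two-tone mug with a handle, 78 x 108 x 74 mm, on a cork coaster left of the carton; to be left alone
- brush: wooden scrubbing brush, 124 x 48 x 38 mm, between light box and hob; to be left alone
There are look-alikes about, which are no part of the job. What is shaped like the part that bears lamp_3_c but orange or red is not meant.

How it is judged:
By the outcome, as a careful person would: the job done as asked, in the order asked, and still so for the second after the job is handed in, with the robot touching nothing.
Of lamp_1, lamp_2, lamp_3 only 2 to 3 are there at a start; the rules pass over those that are not, and their reading is None.
Of spent_1, spent_2, spent_3 only 1 to 2 are there at a start; the rules pass over those that are not, and their reading is None.
At some moment in a run one of lamp_1, lamp_2, lamp_3, spent_1, spent_2, spent_3 may be knocked a few centimetres aside while the robot is not near it.
Once in a run the grip may slacken for a moment while it holds something.
It also fails if it takes over 210 s, if anything falls off the work surface, if the arm or the gripper's body presses on something with over 40 N, if the wrist force passes 120 N, or if a joint passes its speed limit or range.

## Robot

A 6-joint arm with a two-finger parallel gripper is mounted at the origin on a cart in front of the work surface, level with it; the furniture and walls round the work are solid. World frame = base frame: x ahead of the robot, y to its left, z up, the work surface at z = 0. Lengths are in m, angles in rad, forces in N, time in s.
With the tool pointing down it reaches from about 0.375 to 0.9 m from the base axis. Payload 3.1 kg.
Tool frame: the origin (TCP) lies between the finger pads; the fingertips stand 14 mm ahead of it and the grasp point (between the pads) lies 5 mm behind it (robot.finger_overhang is the distance from the TCP to the fingertips, in m); z points along the fingers, y is the line along which they close (so a half turn about z gives the same grasp; the last joint's range is limited). The gripper opens to 87 mm and grips with 3 to 60 N. Pads are 19 mm wide; open, the fingers measure 117 mm over their backs; the gripper's body (75 mm by 190 mm) begins 51 mm behind the grasp point.
Start: joints at [-1.367, 0.527, 1.433, -0, 1.181, -0.178], TCP at [0.233, -0.58, 0.237] pointing down, gripper open.
Joint ranges: [-3.08, 3.08], [-0.75, 2.2], [0.22, 2.44], [-1.43, 4.57], [0, 2.65], [-2.85, 2.85]. Speed limits (rad/s): [2.79, 2.79, 3.14, 3.14, 3.14, 3.14].

## Interface

Orientations are given as a unit quaternion [x, y, z, w].
In Python, from rig import monitor, cams, workorder, robot gives the robot as it stands.
- The arm moves only by the tool send_rows, never from a script. Its argument "moves" is one flat list of numbers, 7 for each row, row after row: the opening, from 0 (shut) to 1 (fully open), then the shift along the world's x, y, z in cm, then the turn, a rotation vector about the world's x, y, z in rad. A call has 1 to 5 rows; each row is the pose to reach, as a shift and turn from the pose commanded when the call began; what a row does not reach only later rows make up. A row lasts 1/12 s, in which the tool goes at most 41.7 mm and 7.16 degrees, less where a joint would pass 70% of its speed; a pose out of reach is approached as far as the arm can. A call with a gripper value outside its range is refused whole. The fingers move at their own pace and stop on an object; "grip_force" is the grip in N (left out, the last holds). Time passes only in rows, so rows that repeat a pose let the fingers close. It gives the time, the measured TCP pose, the force, the opening and the grip force at its end, in the units of the state.
- monitor.get_obs(): the state, without advancing time (a new reading comes with each control period).
- cams.camera(name): name is "side" or "top" or "wrist"; returns a dict with "pixels" (420x560x3 uint8, blue, green, red), "range_z" (420x560 float32, m along the optical axis (not along the pixel's ray), 0 where there is no reading), "fovy" (degrees; the focal length in pixels is half the picture's height over the tangent of half this angle, whatever the lens; pixels are square), "cx", "cy" (the principal point, pixels), "rvec" (rotation vector, rad) and "tvec" (3), from world to camera coordinates, as OpenCV has them; the wrist camera has in their place "hand_eye" (4x4, takes a point from camera to tool coordinates, whose origin is the TCP and whose axes are the flange's). Camera axes: x right, y down, z forward; pixel columns grow to the right and rows downward; lengths in m; the calibration is good to about 2 mm. A picture is of the moment at which its call begins: read the wrist's pose just before it.
- workorder.hand_in(): hands the job in; it is judged then, once.
The state is a dict: "time": time; "q": joint angles; "joint_velocities": joint speeds; "joint_torque": joint torques, N m; "position": TCP position; "tool_rot": TCP orientation; "ft_force": force on the tool from outside, world axes, zero at the start; "moment": the same for the moment, N m; "grip_width": finger opening in m; "grip_force": force on a finger pad.
Only numpy, scipy, OpenCV 4.12 (cv2) and the standard library are available. Lean on these libraries where they do the work, as an engineer would, in place of code of your own. Each camera call takes 0.05 s, during which the arm holds its last target. There are 200 camera calls.

## Working session

There is one attempt and no reset: what is moved stays moved. The work goes in short steps, Python scripts to look and compute and a tool call to move; the robot and the scene stay as the last step left them, time stands still between calls to the robot, and variables do not carry over. Pictures are saved under pics/ and viewed, at most 14 in all, crops included, and the job is handed in when it is done.

Besides the shell and the picture viewer there is one more tool, called after "Call:" by a JSON object that holds its "method" and its "body", one argument or row to a line. send_rows: Moves the arm, as the interface text tells. Its arguments: {"type":"object","properties":{"moves":{"type":"array","items":{"type":"number"}},"grip_force":{"type":"number"}},"required":["moves"]}

```bash
ls; mkdir -p pics; cat > h.py <<'E'
import numpy as np, cv2
from rig import monitor, cams, workorder, robot
from scipy.spatial.transform import Rotation as R
def grab(n):
    o=monitor.get_obs(); c=cams.camera(n); p=c["pixels"]; h=p.shape[0]
    f=h/2/np.tan(np.radians(c["fovy"])/2)
    if n=="wrist":
        T=np.array(c["hand_eye"]); Rt=R.from_quat(o["tool_rot"]).as_matrix()
        Rc=Rt@T[:3,:3]; t=Rt@T[:3,3]+np.array(o["position"])
    else:
        M=cv2.Rodrigues(np.array(c["rvec"],float))[0]; Rc=M.T; t=-M.T@np.array(c["tvec"],float).ravel()
    return dict(img=p,z=c["range_z"],f=f,cx=c["cx"],cy=c["cy"],R=Rc,t=t)
def world(c):
    h,w=c["z"].shape; u,v=np.meshgrid(np.arange(w),np.arange(h)); z=c["z"]
    P=np.stack([(u-c["cx"])/c["f"]*z,(v-c["cy"])/c["f"]*z,z],-1)
    return P@c["R"].T+c["t"]
def ray(c,u,v,zp):
    d=c["R"]@np.array([(u-c["cx"])/c["f"],(v-c["cy"])/c["f"],1]); return c["t"]+d*(zp-c["t"][2])/d[2]
def proj(c,P):
    q=(np.asarray(P)-c["t"])@c["R"]; return q[...,0]/q[...,2]*c["f"]+c["cx"], q[...,1]/q[...,2]*c["f"]+c["cy"]
E
python3 - <<'E'
from h import *
for n in ("top","side"):
    c=grab(n); cv2.imwrite(f"pics/{n}0.png",c["img"]); W=world(c); np.savez(f"{n}0.npz",W=W,**c); print(n,c["t"],c["R"][:,2],c["f"])
print(monitor.get_obs())
E
```

```text
pics
top [0.43189317 0.18039788 1.03347474] [ 1.35899646e-01  1.48184188e-04 -9.90722597e-01] 398.9739685132919
side [0.24488687 0.79996281 0.72306205] [ 0.35112023 -0.63770626 -0.6855985 ] 397.69379287203964
{'time': 0.1, 'q': array([-1.36750837e+00,  5.28379661e-01,  1.43377268e+00, -6.26065266e-06,
        1.18142361e+00, -1.78469085e-01]), 'joint_velocities': array([ 0.00091567, -0.00228582, -0.00175405, -0.00073497, -0.00046012,
       -0.0007837 ]), 'joint_torque': array([-2.85013766e-04, -4.40983701e+01, -1.77151000e+01,  6.34691468e-02,
        5.33947698e-02, -4.72913246e-05]), 'position': array([ 0.23275733, -0.57935364,  0.23566598]), 'tool_rot': array([ 9.81837231e-01,  1.89722608e-01, -1.52001074e-05, -9.91537455e-04]), 'ft_force': array([ 0.554111  , -0.68482492, -0.34286101]), 'moment': array([-0.02524818,  0.04172833,  0.03171212]), 'grip_force': 0.0, 'grip_width': 0.08731596854685152}
```

View pics/top0.png

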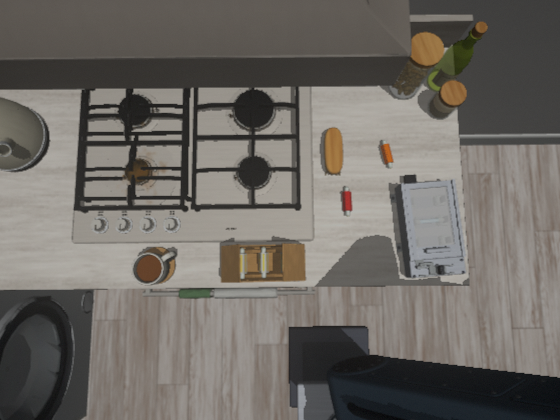

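View pics/side0.png

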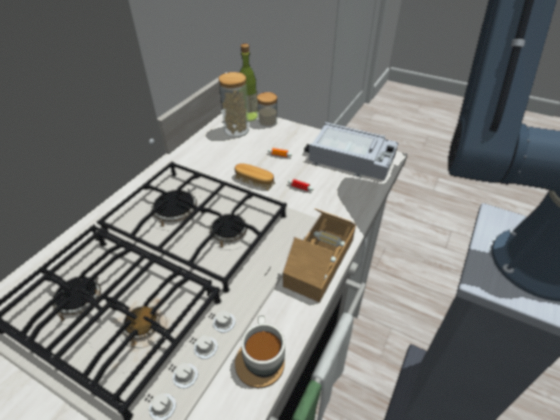

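```bash
python3 - <<'E'
import numpy as np,cv2
d=np.load("top0.npz"); i=d["img"]
a=cv2.resize(i[165:290,385:480],None,fx=4.2,fy=4.2,interpolation=cv2.INTER_CUBIC)
b=cv2.resize(i[225:300,205:320],None,fx=3.4,fy=3.4,interpolation=cv2.INTER_CUBIC)
o=np.zeros((560,800,3),np.uint8); o[:a.shape[0],:a.shape[1]]=a; o[:b.shape[0],405:405+b.shape[1]]=b
z=d["W"][...,2]; g=(np.clip(z/0.12,0,1)*255).astype(np.uint8)
zz=cv2.resize(g[165:290,385:480],None,fx=2.3,fy=2.3,interpolation=0); o[262:262+zz.shape[0],405:405+zz.shape[1]]=zz[...,None]
zz=cv2.resize(g[225:300,205:320],None,fx=1.4,fy=1.4,interpolation=0); o[262:262+zz.shape[0],630:630+zz.shape[1]]=zz[...,None]
cv2.imwrite("pics/crop0.png",o)
W=d["W"]
for p in [(409,179),(432,228),(262,262),(245,262),(264,262),(228,262),(296,262),(415,266),(425,268),(445,268),(386,150),(347,200)]: print(p,W[p[1],p[0]].round(4))
E
```

```text
(409, 179) [ 0.6587 -0.1356  0.0237]
(432, 228) [ 0.5282 -0.1776  0.0503]
(262, 262) [0.4496 0.244  0.0384]
(245, 262) [0.4501 0.2864 0.0355]
(264, 262) [0.4496 0.2391 0.0368]
(228, 262) [0.4498 0.3224 0.0775]
(296, 262) [0.448  0.1606 0.0795]
(415, 266) [ 0.4355 -0.1304  0.0507]
(425, 268) [ 0.4304 -0.151   0.0609]
(445, 268) [ 0.4299 -0.2015  0.0553]
(386, 150) [ 0.7382 -0.081   0.0186]
(347, 200) [0.6062 0.0257 0.0194]
```

View pics/crop0.png

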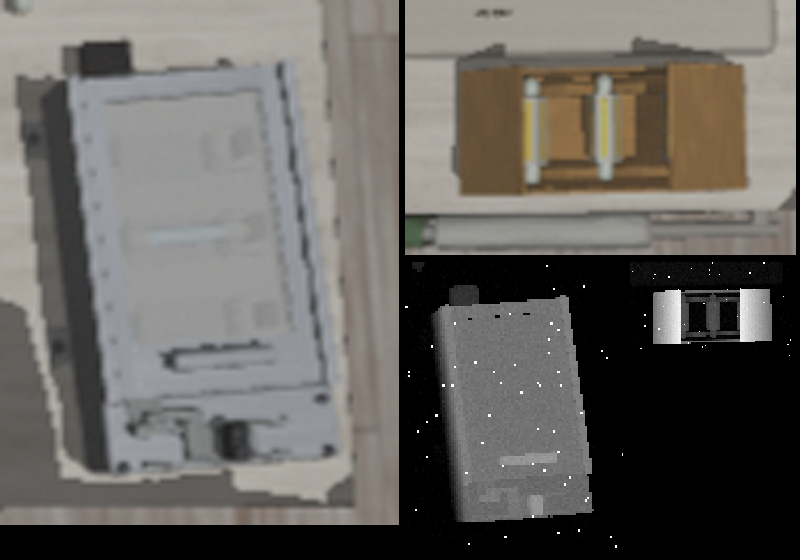

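```bash
python3 - <<'E'
import numpy as np,cv2
from h import proj
d=np.load("top0.npz"); W=d["W"]; i=d["img"]; c={k:d[k] for k in("R","t","f","cx","cy")}
# box
m=(W[...,2]>0.044)&(W[...,2]<0.08)&(W[...,1]<-0.08)&(W[...,1]>-0.3)&(W[...,0]>0.38)&(W[...,0]<0.68)
m=cv2.morphologyEx(m.astype(np.uint8),cv2.MORPH_OPEN,np.ones((3,3)))
n,l,s,_=cv2.connectedComponentsWithStats(m); k=1+s[1:,4].argmax(); P=W[l==k]
r=cv2.minAreaRect((P[:,:2]*1000).astype(np.float32)); print("box",r, cv2.boxPoints(r).round(1).tolist())
# rib and grip
q=(l==k)&(W[...,2]>0.061)
n2,l2,s2,_=cv2.connectedComponentsWithStats(q.astype(np.uint8))
for j in range(1,n2):
    if s2[j,4]>4: p=W[l2==j]; print("hi",s2[j].tolist(),p.mean(0).round(4),np.median(p[:,2]))
# carton
m=(W[...,2]>0.046)&(W[...,2]<0.14)&(W[...,1]>0.12)&(W[...,1]<0.37)&(W[...,0]>0.36)&(W[...,0]<0.52)
n,l,s,_=cv2.connectedComponentsWithStats(cv2.morphologyEx(m.astype(np.uint8),cv2.MORPH_CLOSE,np.ones((3,3))))
for j in range(1,n):
    if s[j,4]>40:
        P=W[(l==j)&m]; r=cv2.minAreaRect((P[:,:2]*1000).astype(np.float32)); print("flapcomp",s[j].tolist(),r)
for v in (252,262,272):
    print(v,[tuple(W[v,u].round(3)) for u in range(219,309,3)])
E
```

```text
box ((528.3370361328125, -179.23974609375), (234.6425323486328, 137.74578857421875), 4.115503311157227) [[406.3999938964844, -119.0], [416.29998779296875, -256.3999938964844], [650.2999877929688, -239.5], [640.4000244140625, -102.0999984741211]]
hi [454, 195, 5, 9, 12] [ 0.5991 -0.2367  0.0622] 0.06215707729063319
hi [404, 197, 3, 7, 7] [ 0.5973 -0.1111  0.0615] 0.06141118124058065
hi [456, 205, 4, 6, 8] [ 0.5777 -0.2386  0.062 ] 0.06188924728406564
hi [407, 223, 3, 4, 5] [ 0.5357 -0.1158  0.0615] 0.06152401150707443
hi [459, 224, 3, 4, 8] [ 0.5328 -0.2422  0.062 ] 0.062000718205183214
hi [461, 235, 3, 4, 6] [ 0.5047 -0.2449  0.0615] 0.06143471552729912
hi [426, 247, 25, 6, 104] [ 0.4731 -0.182   0.0698] 0.06994296455221377
hi [422, 265, 3, 4, 7] [ 0.4336 -0.1454  0.0618] 0.06168345368694983
hi [438, 266, 7, 9, 55] [ 0.4251 -0.1871  0.0687] 0.06944548524813321
flapcomp [221, 243, 85, 40, 1713] ((446.8669738769531, 240.506103515625), (90.07596588134766, 205.61563110351562), 0.5279171466827393)
252 [(np.float64(0.477), np.float64(0.358), np.float64(-0.005)), (np.float64(0.475), np.floa
[... 4494 characters left out ...]
.float64(0.425), np.float64(0.218), np.float64(0.002)), (np.float64(0.424), np.float64(0.21), np.float64(0.004)), (np.float64(0.424), np.float64(0.203), np.float64(0.003)), (np.float64(0.424), np.float64(0.195), np.float64(0.033)), (np.float64(0.425), np.float64(0.187), np.float64(0.111)), (np.float64(0.425), np.float64(0.18), np.float64(0.1)), (np.float64(0.425), np.float64(0.173), np.float64(0.092)), (np.float64(0.425), np.float64(0.166), np.float64(0.084)), (np.float64(0.424), np.float64(0.158), np.float64(0.074)), (np.float64(0.424), np.float64(0.151), np.float64(0.07)), (np.float64(0.424), np.float64(0.144), np.float64(0.062)), (np.float64(0.424), np.float64(0.133), np.float64(-0.005))]
```

Call:
{"method": "send_rows", "body": {
  "moves": [0,2.7,2.8,0.2,0,0,0.12,0,5.3,5.6,0.4,0,0,0.24,0,8,8.4,0.6,0,0,0.36,0,10.7,11.2,0.8,0,0,0.48,0,13.3,14,1,0,0,0.595],
  "grip_force": 30
}}

```text
time: 0.52
position: [0.3667, -0.4383, 0.2462]
tool_rot: [0.882, 0.472, 0.0, -0.0]
ft_force: [0.4, 0.3, -0.3]
grip_width: 0.0617
grip_force: 0.0
```

Call:
{"method": "send_rows", "body": {
  "moves": [0,2.7,2.8,0.2,0,0,0.12,0,5.3,5.6,0.4,0,0,0.24,0,8,8.4,0.6,0,0,0.36,0,10.7,11.2,0.8,0,0,0.48,0,13.3,14,1,0,0,0.595]
}}

```text
time: 0.93
position: [0.4998, -0.2981, 0.2563]
tool_rot: [0.705, 0.71, 0.0, -0.0]
ft_force: [0.3, -0.5, 0.5]
grip_width: 0.0279
grip_force: 0.0
```

Call:
{"method": "send_rows", "body": {
  "moves": [0,-0.7,4,0,0,0,0,0,-1.4,8,0,0,0,0,0,-2.1,12,0,0,0,0,0,-2.8,16,0,0,0,0,0,-3.5,20,0,0,0,0]
}}

```text
time: 1.35
position: [0.463, -0.098, 0.2562]
tool_rot: [0.707, 0.707, -0.0, -0.0]
ft_force: [0.7, 0.4, 0.2]
grip_width: 0.0018
grip_force: 0.0
```

```bash
python3 - <<'E'
from h import *
o=monitor.get_obs(); print(o["time"],o["position"],o["q"],R.from_quat(o["tool_rot"]).as_matrix())
c=grab("wrist"); cv2.imwrite("pics/w1.png",c["img"]); print(c["t"],c["R"][:,2],c["R"][:,0])
E
```

```text
1.35 [ 0.46295848 -0.09800003  0.25616816] [-4.45477120e-01  2.97071782e-01  1.77681214e+00  1.86876419e-04
  1.06864645e+00 -4.46168763e-01] [[-6.01406306e-04  9.99999518e-01 -7.75612481e-04]
 [ 9.99999667e-01  6.01834432e-04  5.51868483e-04]
 [ 5.52335007e-04 -7.75280325e-04 -9.99999547e-01]]
[ 0.46310896 -0.03081529  0.4045683 ] [-1.04483557e-04 -2.47075215e-01 -9.68996299e-01] [ 9.99999755e-01  6.44947198e-04 -2.72275549e-04]
```

Call:
{"method": "send_rows", "body": {
  "moves": [0,-0.4,4,0,0,0,0,0,-0.8,8,0,0,0,0,0,-1.2,12,0,0,0,0,0,-1.6,16,0,0,0,0,0,-1.6,20,0,0,0,0]
}}

```text
time: 1.82
position: [0.4465, 0.1016, 0.2564]
tool_rot: [0.707, 0.707, -0.001, -0.001]
ft_force: [0.7, -1.2, -0.0]
grip_width: 0.0006
grip_force: 0.0
```

Call:
{"method": "send_rows", "body": {
  "moves": [0,0,4,-1,0,0,0,0,0,8,-2,0,0,0,0,0,11,-4.5,0,0,0,0,0,13.8,-7,0,0,0,0,0,13.8,-11,0,0,0]
}}

```text
time: 2.23
position: [0.4505, 0.2432, 0.1477]
tool_rot: [0.705, 0.709, 0.005, 0.002]
ft_force: [1.4, -0.1, -0.6]
grip_width: 0.0006
grip_force: 0.0
```

Call:
{"method": "send_rows", "body": {
  "moves": [0,0,0,-4,0,0,0,0,0,-1,-4.6,0,0,0,0,0,-4,-4.6,0,0,0,0,0,-6.5,-4.6,0,0,0,0,0,-9,-4.6,0,0,0]
}}

```text
time: 2.65
position: [0.4481, 0.1465, 0.1012]
tool_rot: [0.707, 0.708, 0.0, 0.0]
ft_force: [0.7, 0.6, 0.7]
grip_width: 0.0003
grip_force: 0.4
```

Call:
{"method": "send_rows", "body": {
  "moves": [0,0,-1.5,0,0,0,0,0,0,-3,0,0,0,0,0,0,-4,-0.5,0,0,0,0,0,-5,-1,0,0,0,0,0,-6,-1.6,0,0,0]
}}

```text
time: 3.07
position: [0.4484, 0.0869, 0.0849]
tool_rot: [0.707, 0.707, 0.001, 0.001]
ft_force: [-0.6, 0.3, 0.4]
grip_width: 0.0002
grip_force: 0.1
```

Call:
{"method": "send_rows", "body": {
  "moves": [0,0,-0.5,-0.5,0,0,0,0,0,-1,-0.9,0,0,0,0,0,-1,-0.9,0,0,0]
}}

```text
time: 3.32
position: [0.4478, 0.078, 0.0754]
tool_rot: [0.707, 0.707, 0.0, -0.001]
ft_force: [-1.7, 1.2, 10.6]
grip_width: 0.0003
grip_force: 5.4
```

```bash
python3 - <<'E'
from h import *
o=monitor.get_obs(); print(o["time"],o["position"],o["ft_force"])
c=grab("top"); W=world(c); print([tuple(W[262,u].round(3).tolist()) for u in range(219,330,4)])
E
```

```text
3.3167 [0.4478449  0.07804411 0.07537304] [-1.73753383  1.18996379 10.55721483]
[(0.452, 0.357, -0.002), (0.45, 0.337, 0.06), (0.45, 0.325, 0.074), (0.45, 0.314, 0.087), (0.449, 0.303, 0.095), (0.449, 0.292, 0.112), (0.45, 0.291, 0.038), (0.451, 0.285, 0.001), (0.451, 0.275, 0.001), (0.45, 0.264, 0.004), (0.45, 0.252, 0.026), (0.45, 0.241, 0.038), (0.45, 0.232, 0.035), (0.45, 0.223, 0.002), (0.45, 0.213, 0.001), (0.45, 0.203, 0.004), (0.449, 0.192, 0.039), (0.449, 0.182, 0.036), (0.449, 0.172, 0.0), (0.449, 0.162, 0.003), (0.449, 0.151, 0.005), (0.448, 0.142, 0.039), (0.448, 0.133, 0.052), (0.448, 0.123, 0.053), (0.442, 0.137, 0.398), (0.442, 0.134, 0.438), (0.441, 0.13, 0.458), (0.441, 0.124, 0.457)]
```

Call:
{"method": "send_rows", "body": {
  "moves": [0,0,1,4,0,0,0,0,0,4.5,6,0,0,0,0,0,8.5,6,0,0,0,0,0,12.5,6,0,0,0,0,0,16,4,0,0,0]
}}

```text
time: 3.78
position: [0.4503, 0.2411, 0.1181]
tool_rot: [0.706, 0.708, 0.004, 0.002]
ft_force: [1.7, 0.5, 0.2]
grip_width: 0.0005
grip_force: 0.0
```

Call:
{"method": "send_rows", "body": {
  "moves": [0,0,1,-1.5,0,0,0,0,0,4,-1.5,0,0,0,0,0,6.5,-1.5,0,0,0,0,0,9,-1.5,0,0,0,0,0,10.5,-1.5,0,0,0]
}}

```text
time: 4.2
position: [0.4473, 0.3453, 0.0998]
tool_rot: [0.706, 0.708, -0.0, -0.0]
ft_force: [1.1, -2.0, 0.4]
grip_width: 0.0006
grip_force: 0.2
```

Call:
{"method": "send_rows", "body": {
  "moves": [0,0,1.5,0,0,0,0,0,0,2.5,-0.5,0,0,0,0,0,3.5,-1,0,0,0,0,0,4.5,-1.6,0,0,0,0,0,5,-2.1,0,0,0]
}}

```text
time: 4.62
position: [0.4479, 0.3937, 0.0786]
tool_rot: [0.707, 0.707, -0.0, -0.0]
ft_force: [0.9, -0.5, 0.7]
grip_width: 0.0003
grip_force: 0.1
```

Call:
{"method": "send_rows", "body": {
  "moves": [0,0,0.5,-0.4,0,0,0,0,0,0.5,-0.4,0,0,0]
}}

```text
time: 4.78
position: [0.4478, 0.3972, 0.0753]
tool_rot: [0.706, 0.708, -0.001, 0.001]
ft_force: [-1.1, -2.8, 5.1]
grip_width: 0.0005
grip_force: 2.5
```

Call:
{"method": "send_rows", "body": {
  "moves": [0,0,-1,4,0,0,0,0,0,-4,6,0,0,0,0,0,-8,7,0,0,0,0,0,-12,8,0,0,0,0,0,-15,10,0,0,0]
}}

```text
time: 5.2
position: [0.446, 0.245, 0.1745]
tool_rot: [0.707, 0.707, -0.002, -0.001]
ft_force: [0.9, -0.6, 0.6]
grip_width: 0.0006
grip_force: 0.0
```

```bash
python3 - <<'E'
from h import *
o=monitor.get_obs(); print(o["time"],o["position"],o["ft_force"])
c=grab("side"); cv2.imwrite("pics/s1.png",c["img"][200:400,200:450])
E
```

```text
5.2 [0.44598386 0.2449869  0.17446226] [ 0.87721354 -0.55671982  0.56133917]
```

View pics/s1.png

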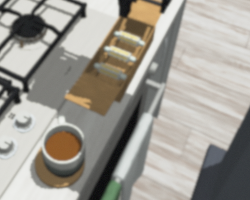

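Call:
{"method": "send_rows", "body": {
  "moves": [0,0,-3,2.5,0,0,0.015,0,-0.5,-7,3.5,0,0,0.03,0,-0.8,-11,4,0,0,0.045,0,-1,-15,4.5,0,0,0.06,0,-1.5,-19,5,0,0,0.072]
}}

```text
time: 5.67
position: [0.4329, 0.0561, 0.226]
tool_rot: [0.681, 0.733, 0.0, 0.001]
ft_force: [1.2, -0.4, -0.1]
grip_width: 0.0003
grip_force: 0.0
```

Call:
{"method": "send_rows", "body": {
  "moves": [0,0,-4,0,0,0,0,0,-0.2,-8,0,0,0,0,0,-0.4,-12,0,0,0,0,0,-0.6,-16,0,0,0,0,0,-0.7,-16,0,0,0,0]
}}

```text
time: 6.08
position: [0.4273, -0.1094, 0.2259]
tool_rot: [0.684, 0.73, -0.001, 0.003]
ft_force: [0.8, -0.2, -0.2]
grip_width: 0.0003
grip_force: 0.0
```

```bash
python3 - <<'E'
from h import *
o=monitor.get_obs(); print(o["time"],o["position"],o["ft_force"])
c=grab("wrist"); cv2.imwrite("pics/w2.png",c["img"]); W=world(c); np.savez("w2.npz",W=W,**c)
print(proj(c,[.425,-.187,.07]),proj(c,[.473,-.182,.07]))
E
```

```text
6.0833 [ 0.42731689 -0.10941281  0.22593245] [ 0.83600176 -0.18293756 -0.18887581]
(np.float64(269.29662637516503), np.float64(274.3922649951321)) (np.float64(323.0898161456618), np.float64(272.3885309687247))
```

View pics/w2.png

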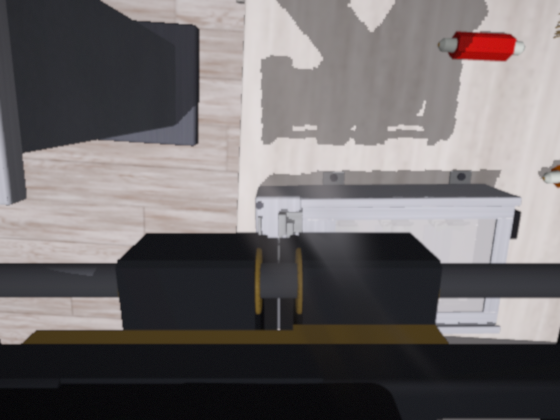

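Call:
{"method": "send_rows", "body": {
  "moves": [0,-0.3,-2,-4,0,0,0,0,-0.3,-4,-7.5,0,0,0,0,-0.3,-4.2,-11.5,0,0,0,0,-0.3,-4.2,-14.2,0,0,0,0,-0.3,-4.2,-14.6,0,0,0]
}}

```text
time: 6.55
position: [0.4201, -0.1417, 0.0757]
tool_rot: [0.681, 0.732, -0.001, -0.005]
ft_force: [-0.4, 0.0, -0.1]
grip_width: 0.0007
grip_force: 0.0
```

Call:
{"method": "send_rows", "body": {
  "moves": [0,0,-0.8,0,0,0,0,0,0,-1.6,0,0,0,0,0,0,-2.4,0,0,0,0,0,0.1,-3,0,0,0,0,0,0.1,-3.2,0,0,0,0]
}}

```text
time: 6.97
position: [0.425, -0.1774, 0.0811]
tool_rot: [0.681, 0.732, 0.0, 0.002]
ft_force: [0.3, 2.6, 0.8]
grip_width: 0.0005
grip_force: 1.0
```

```bash
python3 - <<'E'
from h import *
o=monitor.get_obs(); print(o["time"],o["position"],o["ft_force"])
E
```

```text
6.9667 [ 0.42498643 -0.17739397  0.08110676] [0.2976835  2.55743861 0.83576329]
```

Call:
{"method": "send_rows", "body": {
  "moves": [0,0.1,-0.6,-0.2,0,0,0,0,0.1,-1.2,-0.3,0,0,0,0,0.1,-1.6,-0.3,0,0,0,0,0.1,-1.9,-0.3,0,0,0,0,0.1,-1.9,-0.3,0,0,0]
}}

```text
time: 7.38
position: [0.4252, -0.196, 0.0766]
tool_rot: [0.681, 0.732, -0.0, 0.001]
ft_force: [-0.8, 0.1, 0.2]
grip_width: 0.0001
grip_force: 0.0
```

```bash
python3 - <<'E'
from h import *
o=monitor.get_obs(); print(o["time"],o["position"],o["ft_force"])
E
```

```text
7.3833 [ 0.42522742 -0.19597052  0.07657018] [-0.79637788  0.13574104  0.21296029]
```

Call:
{"method": "send_rows", "body": {
  "moves": [0,0,-0.2,0,0,0,0,0,0,-0.4,0,0,0,0,0,0,-0.4,0,0,0,0]
}}

```text
time: 7.63
position: [0.4248, -0.1968, 0.0764]
tool_rot: [0.682, 0.732, 0.001, -0.002]
ft_force: [4.6, 9.6, 2.5]
grip_width: 0.0001
grip_force: 4.5
```

Call:
{"method": "send_rows", "body": {
  "moves": [0,0,-0.2,0,0,0,0,0,0,-0.2,0,0,0,0]
}}

```text
time: 7.8
position: [0.4247, -0.1971, 0.0764]
tool_rot: [0.682, 0.731, 0.002, -0.003]
ft_force: [7.0, 14.5, 3.3]
grip_width: 0.0005
grip_force: 7.1
```

Call:
{"method": "send_rows", "body": {
  "moves": [0,0,3,1,0,0,0,0,0,4,4,0,0,0,0,0,6,8,0,0,0,0,0,10,8,0,0,0,0,0,12,8,0,0,0]
}}

```text
time: 8.22
position: [0.4253, -0.0792, 0.1585]
tool_rot: [0.681, 0.733, 0.001, 0.002]
ft_force: [-1.0, 0.2, -1.4]
grip_width: 0.0004
grip_force: 0.0
```

```bash
cat > hi.py <<'E'
from h import *
def hi():
    c=grab("top"); W=world(c); b=np.array([.5498,-.1777]); a=np.radians(4.13); ex=np.array([np.cos(a),np.sin(a)]); ey=np.array([-ex[1],ex[0]])
    d=W[...,:2]-b; X=d@ex; Y=d@ey
    m=(W[...,2]>.0645)&(W[...,2]<.078)&(X>-.15)&(X<.32)&(abs(Y)<.075)
    n,l,s,_=cv2.connectedComponentsWithStats(m.astype(np.uint8))
    for j in range(1,n):
        if s[j,4]>12: q=l==j; print("high",s[j].tolist(),"boxx %.4f boxy %.4f"%(X[q].mean(),Y[q].mean()),W[q].mean(0).round(4),"boxx",X[q].min().round(4),X[q].max().round(4),"boxy",Y[q].min().round(4),Y[q].max().round(4))
    return c
E
python3 -c "
from hi import *
hi();o=monitor.get_obs(); print(o['position'])"
```

```text
high [435, 92, 15, 19, 88] boxx 0.2903 boxy -0.0551 [ 0.8434 -0.2118  0.071 ] boxx 0.2716 0.3186 boxy -0.0746 -0.0442
[ 0.42331645 -0.07630919  0.15753527]
```

Call:
{"method": "send_rows", "body": {
  "moves": [0,0.8,-4,0,0,0,0,0,1.6,-8,0,0,0,0,0,2.4,-10.8,0,0,0,0,0,2.4,-10.8,-4,0,0,0,0,2.4,-10.8,-7.5,0,0,0]
}}

```text
time: 8.68
position: [0.4516, -0.193, 0.0818]
tool_rot: [0.682, 0.732, 0.0, 0.004]
ft_force: [0.3, 1.0, -1.3]
grip_width: 0.0007
grip_force: 0.0
```

Call:
{"method": "send_rows", "body": {
  "moves": [0,0,0,0,0,0,0,0,0,0,0,0,0,0]
}}

```text
time: 8.85
position: [0.4473, -0.1883, 0.0799]
tool_rot: [0.681, 0.732, -0.001, -0.003]
ft_force: [-0.4, -0.2, 0.9]
grip_width: 0.0007
grip_force: 0.0
```

Call:
{"method": "send_rows", "body": {
  "moves": [0,0.5,0.2,-0.4,0,0,0,0,2,0.4,-0.4,0,0,0,0,4,0.55,-0.4,0,0,0,0,6,0.7,-0.4,0,0,0,0,8,0.85,-0.4,0,0,0]
}}

```text
time: 9.27
position: [0.529, -0.1795, 0.0798]
tool_rot: [0.68, 0.733, -0.0, -0.0]
ft_force: [-2.1, -0.4, -1.8]
grip_width: 0.0003
grip_force: 1.3
```

Call:
{"method": "send_rows", "body": {
  "moves": [0,2,0.15,0,0,0,0,0,4,0.3,0,0,0,0,0,6,0.45,0,0,0,0,0,8,0.6,0,0,0,0,0,10,0.72,0,0,0,0]
}}

```text
time: 9.68
position: [0.6291, -0.1722, 0.0802]
tool_rot: [0.68, 0.733, -0.0, -0.0]
ft_force: [-2.4, 0.4, -1.1]
grip_width: 0.0005
grip_force: 1.3
```

Call:
{"method": "send_rows", "body": {
  "moves": [0,0.7,0.1,0,0,0,0,0,1.4,0.1,0,0,0,0,0,2,0.15,0,0,0,0,0,2.2,0.15,0,0,0,0]
}}

```text
time: 10.02
position: [0.6513, -0.1715, 0.0788]
tool_rot: [0.681, 0.733, 0.0, 0.001]
ft_force: [-1.7, -0.2, 1.0]
grip_width: 0.0008
grip_force: 1.0
```

Call:
{"method": "send_rows", "body": {
  "moves": [0,0.3,0,-0.2,0,0,0,0,0.5,0,-0.2,0,0,0,0,0.7,0,-0.2,0,0,0]
}}

```text
time: 10.27
position: [0.6533, -0.1716, 0.0754]
tool_rot: [0.681, 0.733, -0.003, -0.004]
ft_force: [-12.8, -1.3, 11.0]
grip_width: 0.0004
grip_force: 6.6
```

Call:
{"method": "send_rows", "body": {
  "moves": [0,0.2,0,0,0,0,0,0,0.3,0,0,0,0,0]
}}

```text
time: 10.43
position: [0.6534, -0.1716, 0.0755]
tool_rot: [0.68, 0.733, -0.005, -0.007]
ft_force: [-17.2, -1.9, 12.5]
grip_width: 0.0005
grip_force: 8.7
```

Call:
{"method": "send_rows", "body": {
  "moves": [0.5,-1.5,0,0,0,0,0,0.5,-2,0,4,0,0,0,0.5,-3,0.5,8,0,0,0.1,0.5,-4,2.5,11.5,0,0,0.2,0.5,-6,5,14,0,0,0.3],
  "grip_force": 40
}}

```text
time: 10.85
position: [0.604, -0.1241, 0.2192]
tool_rot: [0.563, 0.826, 0.001, 0.005]
ft_force: [0.1, 0.2, 1.3]
grip_width: 0.0258
grip_force: 0.0
```

Call:
{"method": "send_rows", "body": {
  "moves": [0.5,-2,3.5,0,0,0,0.12,0.5,-4,7,0,0,0,0.24,0.5,-6,10.5,0,0,0,0.36,0.5,-8,14,0,0,0,0.48,0.5,-10,17.5,0,0,0,0.6]
}}

```text
time: 11.27
position: [0.5002, 0.0543, 0.2159]
tool_rot: [0.292, 0.956, 0.0, 0.001]
ft_force: [1.0, -0.0, -0.4]
grip_width: 0.0431
grip_force: 0.0
```

Call:
{"method": "send_rows", "body": {
  "moves": [0.45,-1,3.5,0,0,0,0.12,0.45,-2,7,0,0,0,0.24,0.45,-3,10.5,0,0,0,0.36,0.45,-4,14,0,0,0,0.48,0.45,-4.5,15.5,0,0,0,0.6]
}}

```text
time: 11.68
position: [0.4547, 0.2116, 0.2158]
tool_rot: [-0.005, 1.0, 0.001, 0.001]
ft_force: [0.2, 0.5, 0.7]
grip_width: 0.0394
grip_force: 0.0
```

```bash
python3 - <<'E'
from hi import *
c=hi(); cv2.imwrite("pics/t2.png",cv2.resize(c["img"][130:290,370:490],None,fx=3.7,fy=3.7,interpolation=2)); np.savez("t2.npz",W=world(c),**c)
o=monitor.get_obs(); print(o["time"],o["position"],R.from_quat(o["tool_rot"]).as_matrix()[:,1])
E
```

```text
high [436, 93, 15, 19, 89] boxx 0.2892 boxy -0.0555 [ 0.8422 -0.2123  0.0712] boxx 0.2696 0.3177 boxy -0.0749 -0.0445
high [416, 169, 25, 6, 99] boxx 0.1163 boxy 0.0006 [ 0.6658 -0.1687  0.07  ] boxx 0.1112 0.1219 boxy -0.0296 0.0294
high [449, 265, 6, 10, 49] boxx -0.1248 boxy -0.0244 [ 0.4271 -0.2111  0.07  ] boxx -0.1362 -0.1147 boxy -0.0309 -0.0188
11.7333 [0.45410396 0.21256425 0.21577517] [-0.0155643   0.99987505  0.00276253]
```

View pics/t2.png

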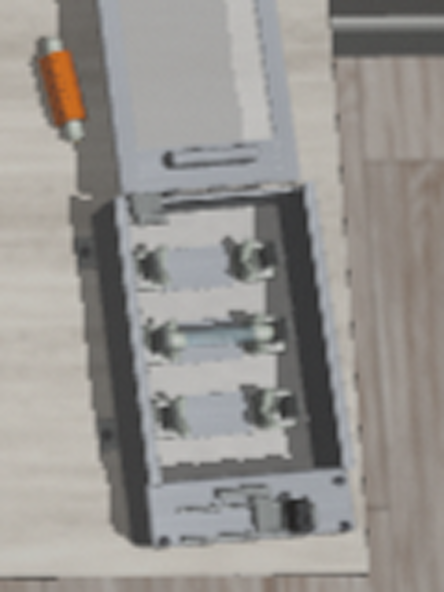

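```bash
python3 - <<'E'
import numpy as np,cv2
d=np.load("t2.npz"); W=d["W"]; I=d["img"]
b=np.array([.5498,-.1777]); a=np.radians(4.13); ex=np.array([np.cos(a),np.sin(a)]); ey=np.array([-ex[1],ex[0]])
D=W[...,:2]-b; X=D@ex; Y=D@ey; Z=W[...,2]
m=(abs(X)<.09)&(abs(Y)<.062)
for lo,hi in((.012,.027),(.027,.055)):
    k=m&(Z>lo)&(Z<hi); n,l,s,_=cv2.connectedComponentsWithStats(k.astype(np.uint8))
    print(lo)
    for j in range(1,n):
        if s[j,4]>4: q=l==j; print(s[j].tolist(),"X %.3f..%.3f Y %.3f..%.3f Z %.3f..%.3f"%(X[q].min(),X[q].max(),Y[q].min(),Y[q].max(),Z[q].min(),Z[q].max()))
rect=m&(Z>.05); 
# glass tube row profile by brightness
for u in (424,428,432,436): print(u,[(v,I[v,u].tolist(),(Z[v,u]*1000).round()) for v in range(214,228)])
# carton lamps
m=(Z>.028)&(Z<.05)&(abs(W[...,0]-.447)<.02)&(abs(W[...,1]-.24)<.085)
n,l,s,_=cv2.connectedComponentsWithStats(m.astype(np.uint8))
for j in range(1,n):
    if s[j,4]>10: q=l==j; print("car",s[j].tolist(),np.median(W[q],0).round(4),W[q][:,1].min(),W[q][:,1].max())
E
```

```text
0.012
[434, 196, 11, 10, 65] X 0.038..0.063 Y -0.052..-0.026 Z 0.012..0.027
[406, 198, 10, 10, 44] X 0.038..0.063 Y 0.027..0.046 Z 0.014..0.027
[441, 215, 6, 3, 10] X 0.006..0.012 Y -0.052..-0.037 Z 0.014..0.022
[409, 218, 8, 10, 42] X -0.013..0.012 Y 0.031..0.046 Z 0.012..0.026
[442, 221, 6, 5, 15] X -0.014..-0.004 Y -0.052..-0.034 Z 0.013..0.027
[438, 223, 2, 3, 6] X -0.013..-0.008 Y -0.031..-0.027 Z 0.014..0.024
[439, 235, 12, 11, 71] X -0.066..-0.040 Y -0.053..-0.025 Z 0.012..0.026
[411, 238, 8, 11, 46] X -0.066..-0.040 Y 0.031..0.046 Z 0.012..0.027
[419, 239, 2, 7, 8] X -0.060..-0.045 Y 0.026..0.030 Z 0.019..0.027
0.027
[406, 185, 9, 4, 18] X 0.084..0.090 Y 0.034..0.054 Z 0.050..0.055
[436, 195, 3, 4, 8] X 0.055..0.063 Y -0.033..-0.027 Z 0.027..0.032
[441, 195, 5, 8, 30] X 0.043..0.059 Y -0.043..-0.036 Z 0.027..0.050
[409, 197, 8, 10, 42] X 0.039..0.062 Y 0.027..0.043 Z 0.027..0.052
[437, 202, 3, 4, 8] X 0.037..0.045 Y -0.032..-0.028 Z 0.027..0.033
[412, 215, 37, 13, 208] X -0.015..0.012 Y -0.043..0.042 Z 0.027..0.050
[442, 235, 3, 3, 7] X -0.045..-0.040 Y -0.033..-0.028 Z 0.027
[... 1824 characters left out ...]
at64(4.0)), (225, [171, 166, 162], np.float64(2.0)), (226, [173, 168, 165], np.float64(3.0)), (227, [179, 179, 178], np.float64(4.0))]
436 [(214, [131, 133, 134], np.float64(2.0)), (215, [98, 100, 100], np.float64(2.0)), (216, [86, 88, 87], np.float64(4.0)), (217, [73, 75, 72], np.float64(9.0)), (218, [95, 94, 85], np.float64(31.0)), (219, [133, 130, 117], np.float64(33.0)), (220, [144, 142, 129], np.float64(36.0)), (221, [125, 120, 107], np.float64(38.0)), (222, [87, 85, 80], np.float64(33.0)), (223, [71, 72, 72], np.float64(8.0)), (224, [86, 88, 87], np.float64(1.0)), (225, [137, 139, 139], np.float64(4.0)), (226, [182, 185, 186], np.float64(-2.0)), (227, [183, 185, 186], np.float64(1.0))]
```

Call:
{"method": "send_rows", "body": {
  "moves": [0.42,-0.4,-1.5,-3,0,0,-0.01,0.42,-0.65,-2.6,-6.5,0,0,-0.015,0.42,-0.65,-2.6,-10.5,0,0,-0.015,0.42,-0.65,-2.6,-13.5,0,0,-0.015,0.42,-0.65,-2.6,-13.5,0,0,-0.015]
}}

```text
time: 12.15
position: [0.4464, 0.1808, 0.076]
tool_rot: [0.008, 1.0, -0.001, -0.005]
ft_force: [-0.9, -1.0, 1.0]
grip_width: 0.0364
grip_force: 0.0
```

Call:
{"method": "send_rows", "body": {
  "moves": [0.42,0,0,0,0,0,0,0.42,0,0,0,0,0,0]
}}

```text
time: 12.32
position: [0.4508, 0.1821, 0.0817]
tool_rot: [0.007, 1.0, 0.0, 0.001]
ft_force: [-0.6, 0.7, -0.1]
grip_width: 0.0364
grip_force: 0.0
```

```bash
python3 - <<'E'
from h import *
o=monitor.get_obs(); print(o["time"],o["position"],R.from_quat(o["tool_rot"]).as_matrix()[:,1:])
c=grab("top"); cv2.imwrite("pics/t3.png",cv2.resize(c["img"][215:310,205:325],None,fx=4,fy=4,interpolation=2))
c=grab("side"); cv2.imwrite("pics/s3.png",cv2.resize(c["img"][190:320,250:400],None,fx=4,fy=4,interpolation=2))
E
```

```text
12.3167 [0.45075394 0.18213194 0.08169586] [[ 1.38673365e-02  2.56684791e-03]
 [ 9.99903747e-01  4.05547663e-04]
 [ 4.41105461e-04 -9.99996623e-01]]
```

View pics/s3.png

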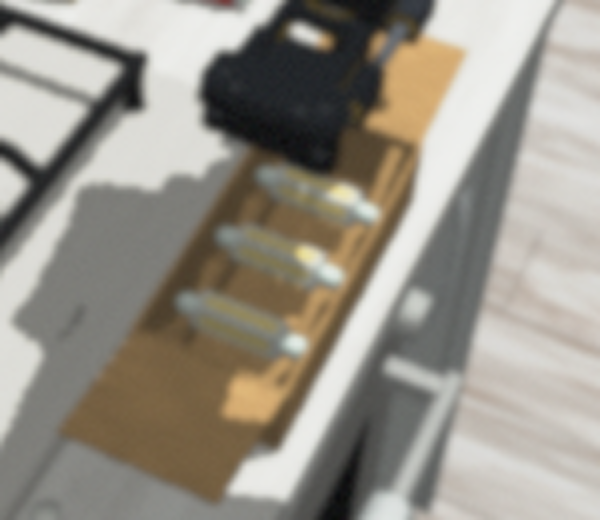

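Call:
{"method": "send_rows", "body": {
  "moves": [0.42,-0.35,0.45,0,0,0,0,0.42,-0.35,0.45,-1.5,0,0,0,0.42,-0.35,0.45,-3.5,0,0,0,0.42,-0.35,0.45,-5.2,0,0,0,0.42,-0.35,0.45,-5.8,0,0,0]
}}

```text
time: 12.83
position: [0.4457, 0.1871, 0.0223]
tool_rot: [0.006, 1.0, 0.0, 0.0]
ft_force: [0.2, 0.3, -0.1]
grip_width: 0.0364
grip_force: 0.0
```

Call:
{"method": "send_rows", "body": {
  "moves": [0.42,0,0,0,0,0,0,0,0,0,0,0,0,0,0,0,0,0,0,0,0,0,0,0,0,0,0,0],
  "grip_force": 40
}}

```text
time: 13.17
position: [0.4466, 0.1869, 0.0236]
tool_rot: [0.006, 1.0, 0.0, 0.001]
ft_force: [0.2, -5.6, 2.3]
grip_width: 0.0239
grip_force: 3.4
```

Call:
{"method": "send_rows", "body": {
  "moves": [0,0,0,0,0,0,0,0,0,0,0,0,0,0]
}}

```text
time: 13.33
position: [0.4466, 0.1868, 0.0236]
tool_rot: [0.006, 1.0, 0.0, 0.001]
ft_force: [-0.8, -0.8, 5.8]
grip_width: 0.0231
grip_force: 39.9
```

Call:
{"method": "send_rows", "body": {
  "moves": [0,0,0,2,0,0,0,0,0,0,5,0,0,0,0,0,0,8.5,0,0,0,0,0,0,12,0,0,0,0,0,0,15.5,0,0,0]
}}

```text
time: 13.75
position: [0.4451, 0.1866, 0.179]
tool_rot: [0.007, 1.0, -0.0, -0.001]
ft_force: [1.2, -0.1, -0.8]
grip_width: 0.0231
grip_force: 39.9
```

Call:
{"method": "send_rows", "body": {
  "moves": [0,0.3,-2.5,0,0,0,-0.1,0,0.6,-5,0,0,0,-0.2,0,1,-7.5,0,0,0,-0.3,0,1.3,-10,0,0,0,-0.4,0,1.7,-12.3,0,0,0,-0.5]
}}

```text
time: 14.17
position: [0.4624, 0.0626, 0.1778]
tool_rot: [0.256, 0.967, -0.0, -0.0]
ft_force: [0.3, -0.1, -0.3]
grip_width: 0.0231
grip_force: 39.9
```

Call:
{"method": "send_rows", "body": {
  "moves": [0,0.3,-2.5,0,0,0,-0.1,0,0.6,-5,0,0,0,-0.2,0,1,-7.5,0,0,0,-0.3,0,1.3,-10,0,0,0,-0.4,0,1.7,-12.3,0,0,0,-0.5]
}}

```text
time: 14.58
position: [0.4794, -0.0605, 0.1776]
tool_rot: [0.487, 0.873, -0.0, -0.0]
ft_force: [-0.0, 0.4, -1.1]
grip_width: 0.0227
grip_force: 39.9
```

Call:
{"method": "send_rows", "body": {
  "moves": [0,0.3,-2.5,0,0,0,-0.1,0,0.6,-5,-1,0,0,-0.2,0,1,-7.5,-3,0,0,-0.3,0,1.3,-10,-5,0,0,-0.4,0,1.7,-12.3,-6,0,0,-0.51]
}}

```text
time: 15.0
position: [0.4956, -0.183, 0.1158]
tool_rot: [0.692, 0.722, -0.0, -0.002]
ft_force: [0.3, 0.3, -0.2]
grip_width: 0.023
grip_force: 39.9
```

Call:
{"method": "send_rows", "body": {
  "moves": [0,0,0,0,0,0,0,0,0,0,0,0,0,0]
}}

```text
time: 15.17
position: [0.4964, -0.1831, 0.1168]
tool_rot: [0.69, 0.723, -0.0, -0.001]
ft_force: [-0.2, -0.2, -0.9]
grip_width: 0.0232
grip_force: 39.9
```

```bash
python3 - <<'E'
from h import *
o=monitor.get_obs(); m=R.from_quat(o["tool_rot"]).as_matrix(); print(o["time"],o["position"],m[:,1:],np.degrees(np.arctan2(m[1,1],m[0,1])))
c=grab("wrist"); cv2.imwrite("pics/w4.png",c["img"])
E
```

```text
15.1667 [ 0.49641416 -0.1830583   0.11679131] [[ 0.99891856 -0.00135693]
 [ 0.04647607  0.00116675]
 [-0.00130124 -0.9999984 ]] 2.6638447755853765
```

View pics/w4.png

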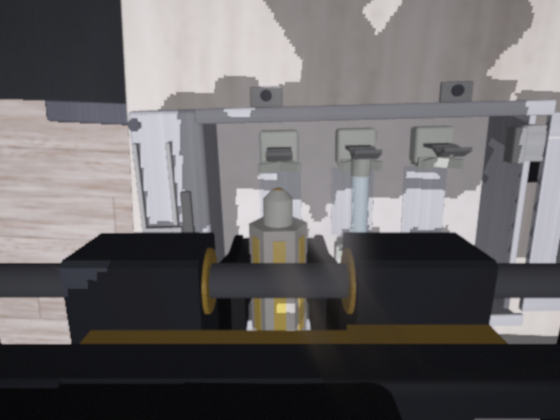

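```bash
python3 - <<'E'
from h import *
c=grab("wrist"); W=world(c)
b=np.array([.5498,-.1777]); a=np.radians(4.13); ex=np.array([np.cos(a),np.sin(a)]); ey=np.array([-ex[1],ex[0]])
f=lambda P:(((P[:2]-b)@ex).round(4),((P[:2]-b)@ey).round(4),P.round(4))
for u,v in((278,154),(363,152),(447,149)):
    print(f(W[v,u]),f(ray(c,u,v,.05)))
for p in((278,188),(263,215),(293,215)): print("lamp",f(ray(c,*p,.1218)),W[p[1]+3,p[0]])
I=c["img"]
print([ (v,I[v,278].tolist(),W[v,278].round(3).tolist()) for v in range(140,232,6)])
E
```

```text
(np.float64(-0.0528), np.float64(0.0414), array([ 0.4942, -0.1402,  0.0499])) (np.float64(-0.0528), np.float64(0.0414), array([ 0.4942, -0.1402,  0.05  ]))
(np.float64(-0.0032), np.float64(0.0414), array([ 0.5436, -0.1366,  0.0499])) (np.float64(-0.0032), np.float64(0.0414), array([ 0.5436, -0.1366,  0.05  ]))
(np.float64(0.0523), np.float64(0.0403), array([ 0.5991, -0.1338,  0.0351])) (np.float64(0.0456), np.float64(0.042), array([ 0.5922, -0.1325,  0.05  ]))
lamp (np.float64(-0.0528), np.float64(0.0363), array([ 0.4945, -0.1453,  0.1218])) [ 0.49453873 -0.14561458  0.12596667]
lamp (np.float64(-0.0592), np.float64(0.0252), array([ 0.489 , -0.1568,  0.1218])) [ 0.48902083 -0.15800246  0.12196828]
lamp (np.float64(-0.047), np.float64(0.025), array([ 0.5011, -0.1562,  0.1218])) [ 0.50153373 -0.15918693  0.11595908]
[(140, [154, 156, 155], [0.494, -0.135, 0.017]), (146, [152, 154, 152], [0.494, -0.139, 0.018]), (152, [92, 89, 88], [0.494, -0.141, 0.035]), (158, [83, 81, 81], [0.494, -0.142, 0.051]), (164, [128, 131, 128], [0.495, -0.15, 0.022]), (170, [132, 134, 133], [0.495, -0.154, 0.024]), (176, [153, 145, 146], [0.495, -0.161, 0.004]), (182, [137, 130, 130], [0.495, -0.165, 0.006]), (188, [73, 93, 109], [0.495, -0.145, 0.122]), (194, [134, 136, 135], [0.495, -0.147, 0.126]), (200, [137, 139, 138], [0.495, -0.149, 0.128]), (206, [149, 151, 150], [0.495, -0.151, 0.128]), (212, [149, 151, 150], [0.495, -0.153, 0.128]), (218, [149, 150, 149], [0.495, -0.156, 0.128]), (224, [148, 150, 150], [0.495, -0.158, 0.13]), (230, [104, 105, 107], [0.495, -0.16, 0.131])]
```

Call:
{"method": "send_rows", "body": {
  "moves": [0,0.05,0.2,0,0,0,0.026,0,0.05,0.2,-2,0,0,0.026,0,0.05,0.2,-4,0,0,0.026,0,0.05,0.2,-5.5,0,0,0.026,0,0.05,0.2,-5.5,0,0,0.026],
  "grip_force": 50
}}

```text
time: 15.68
position: [0.4958, -0.178, 0.0609]
tool_rot: [0.679, 0.734, -0.0, -0.002]
ft_force: [0.7, 0.2, -0.5]
grip_width: 0.0226
grip_force: 49.9
```

Call:
{"method": "send_rows", "body": {
  "moves": [0,0,0,0,0,0,0,0,0,0,0,0,0,0]
}}

```text
time: 15.85
position: [0.498, -0.1798, 0.0636]
tool_rot: [0.68, 0.733, 0.0, 0.001]
ft_force: [0.2, 0.3, -0.5]
grip_width: 0.0226
grip_force: 49.9
```

```bash
cat > st.py <<'E'
from h import *
b=np.array([.5498,-.1777]); a=np.radians(4.13); ex=np.array([np.cos(a),np.sin(a)]); ey=np.array([-ex[1],ex[0]])
o=monitor.get_obs(); m=R.from_quat(o["tool_rot"]).as_matrix(); p=o["position"]; d=p[:2]-b
print(o["time"],p.round(4),"box",(d@ex).round(4),(d@ey).round(4),"yaw",np.degrees(np.arctan2(m[1,1],m[0,1])).round(2),"tilt",m[:2,2].round(4),"F",o["ft_force"].round(1),"w",o["grip_width"])
E
python3 st.py
```

```text
15.85 [ 0.498  -0.1798  0.0636] box -0.0518 0.0016 yaw 4.33 tilt [ 0.0013 -0.0007] F [ 0.2  0.3 -0.5] w 0.022622580047931377
```

Call:
{"method": "send_rows", "body": {
  "moves": [0,-0.1,-0.1,-0.8,0,0,0,0,-0.1,-0.1,-1.3,0,0,0,0,-0.1,-0.1,-1.7,0,0,0,0,-0.1,-0.1,-2.1,0,0,0,0,-0.1,-0.1,-2.4,0,0,0]
}}

```text
time: 16.27
position: [0.4967, -0.1814, 0.0391]
tool_rot: [0.68, 0.733, 0.0, 0.0]
ft_force: [-1.0, 1.2, 13.2]
grip_width: 0.0229
grip_force: 50.0
```

Call:
{"method": "send_rows", "body": {
  "moves": [0,0,0,-0.4,0,0,0,0,0,0,-0.8,0,0,0,0,0,0,-1.2,0,0,0,0,0,0,-1.5,0,0,0,0,0,0,-1.5,0,0,0]
}}

```text
time: 16.68
position: [0.4975, -0.1811, 0.0247]
tool_rot: [0.681, 0.732, 0.001, 0.001]
ft_force: [1.3, 4.8, 12.5]
grip_width: 0.0229
grip_force: 50.1
```

```bash
python3 st.py
```

```text
16.6833 [ 0.4975 -0.1811  0.0247] box -0.0524 0.0004 yaw 4.16 tilt [ 0.0024 -0.0002] F [ 1.3  4.8 12.5] w 0.02287561621464506
```

Call:
{"method": "send_rows", "body": {
  "moves": [0,0,0,-0.15,0,0,0,0,0,0,-0.2,0,0,0,0,0,0,-0.2,0,0,0]
}}

```text
time: 16.93
position: [0.4976, -0.1811, 0.0245]
tool_rot: [0.681, 0.732, 0.001, 0.001]
ft_force: [-2.0, 6.1, 25.8]
grip_width: 0.0229
grip_force: 50.2
```

Call:
{"method": "send_rows", "body": {
  "moves": [0,0,0,0.2,0,0,0,0.4,0,0,0.2,0,0,0,0.4,0,0,0.2,0,0,0,0.4,0,0,0.2,0,0,0]
}}

```text
time: 17.27
position: [0.4963, -0.1816, 0.0231]
tool_rot: [0.68, 0.733, -0.0, -0.0]
ft_force: [-0.2, 0.3, 0.1]
grip_width: 0.0324
grip_force: 0.0
```

Call:
{"method": "send_rows", "body": {
  "moves": [0.4,0,0,1.5,0,0,0,0.4,0,0,4.5,0,0,0,0.4,0,0,8.5,0,0,0,0.4,0,-4,8.5,0,0,0,0.4,0,-7,8.5,0,0,0]
}}

```text
time: 17.68
position: [0.4979, -0.253, 0.1107]
tool_rot: [0.679, 0.734, -0.0, 0.003]
ft_force: [1.1, 0.4, -0.1]
grip_width: 0.0348
grip_force: 0.0
```

Call:
{"method": "send_rows", "body": {
  "moves": [0.4,0,0,0,0,0,0,0.4,0,0,0,0,0,0]
}}

```text
time: 17.85
position: [0.4962, -0.2532, 0.1081]
tool_rot: [0.681, 0.732, -0.0, 0.0]
ft_force: [0.3, 0.0, -0.4]
grip_width: 0.0352
grip_force: 0.0
```

```bash
python3 st.py; python3 - <<'E'
from h import *
c=grab("wrist"); cv2.imwrite("pics/w5.png",c["img"]); np.savez("w5.npz",W=world(c),**c)
E
```

```text
17.85 [ 0.4962 -0.2532  0.1081] box -0.0588 -0.0714 yaw 4.08 tilt [ 0.0001 -0.0005] F [ 0.3  0.  -0.4] w 0.03523871810510478
```

View pics/w5.png

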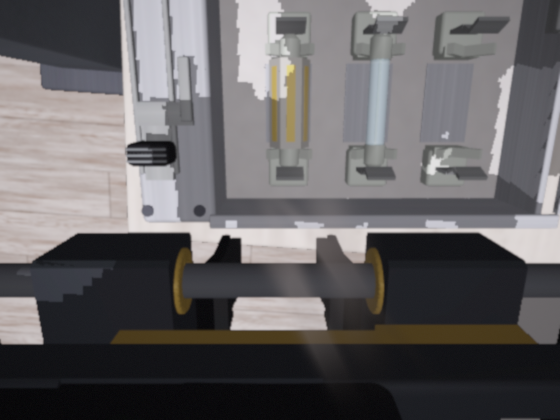

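```bash
python3 - <<'E'
import numpy as np
d=np.load("w5.npz"); W=d["W"]
for u,vs in((290,(47,53,65,85,105,125,140,152,157)),(380,(34,40,50,70,90,110,130,145,155))):
    print(u,[(v,(np.median(W[v-1:v+2,u-2:u+3].reshape(-1,3),0)*1000).round().tolist()) for v in vs])
E
```

```text
290 [(47, [496.0, -152.0, 36.0]), (53, [496.0, -156.0, 36.0]), (65, [496.0, -162.0, 41.0]), (85, [497.0, -173.0, 41.0]), (105, [498.0, -183.0, 41.0]), (125, [499.0, -194.0, 41.0]), (140, [500.0, -203.0, 41.0]), (152, [500.0, -210.0, 36.0]), (157, [501.0, -213.0, 36.0])]
380 [(34, [545.0, -142.0, 36.0]), (40, [545.0, -145.0, 36.0]), (50, [546.0, -150.0, 36.0]), (70, [548.0, -161.0, 36.0]), (90, [549.0, -171.0, 36.0]), (110, [550.0, -182.0, 36.0]), (130, [552.0, -194.0, 35.0]), (145, [553.0, -202.0, 36.0]), (155, [554.0, -208.0, 36.0])]
```

Call:
{"method": "send_rows", "body": {
  "moves": [0.3,2,3,0,0,0,0,0.3,4,6,0,0,0,0,0.3,5.3,7.5,0,0,0,0,0.3,5.3,7.5,-2,0,0,0,0.3,5.3,7.5,-3,0,0,0],
  "grip_force": 30
}}

```text
time: 18.32
position: [0.5487, -0.1733, 0.0768]
tool_rot: [0.679, 0.734, -0.0, -0.002]
ft_force: [-0.6, -0.7, -0.2]
grip_width: 0.0263
grip_force: 0.0
```

Call:
{"method": "send_rows", "body": {
  "moves": [0.3,0,0,0,0,0,0,0.3,0,0,0,0,0,0,0.3,0,0,0,0,0,0]
}}

```text
time: 18.57
position: [0.5488, -0.1764, 0.0784]
tool_rot: [0.681, 0.733, -0.0, -0.001]
ft_force: [0.2, -0.4, -1.0]
grip_width: 0.0262
grip_force: 0.0
```

```bash
python3 st.py
```

```text
18.5667 [ 0.5488 -0.1764  0.0784] box -0.0009 0.0013 yaw 4.21 tilt [-0.001   0.0004] F [ 0.2 -0.4 -1. ] w 0.026226556481910326
```

Call:
{"method": "send_rows", "body": {
  "moves": [0.3,0,-0.15,-1.5,0,0,0,0.3,0,-0.15,-3,0,0,0,0.3,0,-0.15,-4.5,0,0,0,0.3,0,-0.15,-5.3,0,0,0,0.3,0,-0.15,-5.3,0,0,0]
}}

```text
time: 18.98
position: [0.5483, -0.1779, 0.0245]
tool_rot: [0.681, 0.732, -0.0, -0.001]
ft_force: [-0.5, 0.4, -1.1]
grip_width: 0.0264
grip_force: 0.0
```

Call:
{"method": "send_rows", "body": {
  "moves": [0,0,0,0,0,0,0,0,0,0,0,0,0,0,0,0,0,0,0,0,0,0,0,0,0,0,0,0]
}}

```text
time: 19.32
position: [0.5495, -0.1781, 0.0265]
tool_rot: [0.68, 0.733, -0.0, 0.0]
ft_force: [-1.7, -1.1, 1.5]
grip_width: 0.0102
grip_force: 30.0
```

Call:
{"method": "send_rows", "body": {
  "moves": [0,0,0,0.7,0,0,0,0,0,0,1.5,0,0,0,0,0,0,2.5,0,0,0,0,0,0,5,0,0,0,0,0,0,8,0,0,0]
}}

```text
time: 19.73
position: [0.5485, -0.1771, 0.1061]
tool_rot: [0.681, 0.733, -0.0, -0.002]
ft_force: [0.9, 0.1, -0.9]
grip_width: 0.0098
grip_force: 30.0
```

```bash
python3 st.py;  python3 - <<'E'
from h import *
c=grab("wrist"); cv2.imwrite("pics/w6.png",c["img"]); W=world(c)
c=grab("top"); W=world(c); Z=W[...,2]
m=(Z>.028)&(Z<.05)&(abs(W[...,0]-.447)<.02)&(abs(W[...,1]-.24)<.085)
n,l,s,_=cv2.connectedComponentsWithStats(m.astype(np.uint8))
for j in range(1,n):
    if s[j,4]>10: q=l==j; print("car",s[j].tolist(),np.median(W[q],0).round(4),W[q][:,1].min().round(4),W[q][:,1].max().round(4))
E
```

```text
19.7333 [ 0.5485 -0.1771  0.1061] box -0.0013 0.0007 yaw 4.23 tilt [-0.0026  0.0018] F [ 0.9  0.1 -0.9] w 0.009800419350786266
car [259, 255, 10, 17, 154] [0.4471 0.2391 0.0361] 0.2294 0.2521
car [238, 256, 9, 16, 142] [0.4466 0.2935 0.0366] 0.284 0.3045
```

View pics/w6.png

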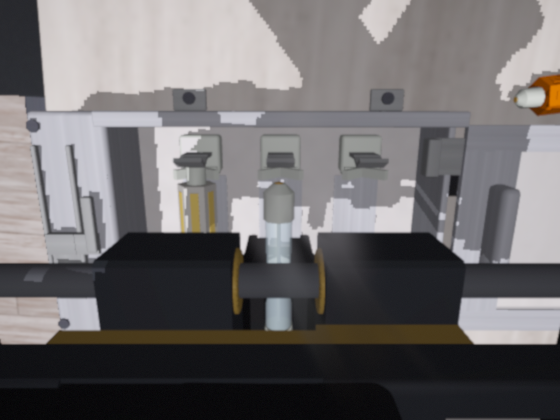

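Call:
{"method": "send_rows", "body": {
  "moves": [0,-0.7,2.4,1.5,0,0,0.1,0,-1.4,4.8,3,0,0,0.2,0,-2,7.2,4.5,0,0,0.3,0,-2.7,9.6,5.5,0,0,0.4,0,-3.4,12.1,5.5,0,0,0.5]
}}

```text
time: 20.25
position: [0.5165, -0.0561, 0.1633]
tool_rot: [0.476, 0.879, 0.001, 0.003]
ft_force: [1.1, -0.1, -0.7]
grip_width: 0.0103
grip_force: 30.0
```

Call:
{"method": "send_rows", "body": {
  "moves": [0,-0.7,2.4,0,0,0,0.1,0,-1.4,4.8,0,0,0,0.2,0,-2,7.2,0,0,0,0.3,0,-2.7,9.6,0,0,0,0.4,0,-3.4,12.1,0,0,0,0.5]
}}

```text
time: 20.67
position: [0.481, 0.0654, 0.1613]
tool_rot: [0.244, 0.97, 0.0, 0.001]
ft_force: [0.4, 0.3, 0.5]
grip_width: 0.01
grip_force: 30.0
```

Call:
{"method": "send_rows", "body": {
  "moves": [0,-0.7,2.4,0,0,0,0.1,0,-1.4,4.8,0,0,0,0.2,0,-2,7.2,0,0,0,0.3,0,-2.7,9.6,-1,0,0,0.4,0,-3.4,12.1,-3,0,0,0.5]
}}

```text
time: 21.08
position: [0.4489, 0.1868, 0.1327]
tool_rot: [-0.004, 1.0, 0.001, 0.003]
ft_force: [0.4, -0.5, -0.5]
grip_width: 0.0095
grip_force: 30.0
```

Call:
{"method": "send_rows", "body": {
  "moves": [0,0,0,-2,0,0,0,0,0,0,-4,0,0,0,0,0,0,-4,0,0,0,0,0,0,-4,0,0,0]
}}

```text
time: 21.42
position: [0.4468, 0.1853, 0.0904]
tool_rot: [-0.002, 1.0, -0.0, -0.001]
ft_force: [0.2, 0.2, -1.0]
grip_width: 0.0095
grip_force: 30.0
```

```bash
python3 st.py
```

```text
21.4167 [0.4468 0.1853 0.0904] box -0.0766 0.3695 yaw 90.19 tilt [-0.0019 -0.0002] F [ 0.2  0.2 -1. ] w 0.009536528684511696
```

Call:
{"method": "send_rows", "body": {
  "moves": [0,0,0.05,-2,0,0,0,0,0,0.05,-4,0,0,0,0,0,0.05,-5.5,0,0,0,0,0,0.05,-6.3,0,0,0,0,0,0.05,-6.6,0,0,0]
}}

```text
time: 21.83
position: [0.4479, 0.1855, 0.0247]
tool_rot: [-0.001, 1.0, 0.0, 0.0]
ft_force: [-2.4, 1.2, 17.0]
grip_width: 0.0103
grip_force: 30.0
```

Call:
{"method": "send_rows", "body": {
  "moves": [0,0,0,0,0,0,0,0,0,0,0,0,0,0]
}}

```text
time: 22.0
position: [0.4483, 0.1857, 0.0255]
tool_rot: [-0.001, 1.0, 0.0, 0.001]
ft_force: [-0.4, -0.9, 0.2]
grip_width: 0.0098
grip_force: 30.0
```

Call:
{"method": "send_rows", "body": {
  "moves": [0.3,0,0,0,0,0,0,0.3,0,0,0,0,0,0,0.3,0,0,0,0,0,0]
}}

```text
time: 22.25
position: [0.4478, 0.1858, 0.0251]
tool_rot: [-0.002, 1.0, 0.0, 0.001]
ft_force: [1.6, 0.2, -0.0]
grip_width: 0.0221
grip_force: 0.0
```

Call:
{"method": "send_rows", "body": {
  "moves": [0.3,0,0,1.5,0,0,0,0.3,0,0,4,0,0,0,0.42,0,0,8,0,0,0,0.42,0,0,12,0,0,0,0.42,0,2,12,0,0,0]
}}

```text
time: 22.67
position: [0.4513, 0.205, 0.151]
tool_rot: [-0.001, 1.0, 0.001, 0.006]
ft_force: [1.2, -0.1, -1.0]
grip_width: 0.0345
grip_force: 0.0
```

Call:
{"method": "send_rows", "body": {
  "moves": [0.42,0,4,0,0,0,0,0.42,0,8,0,0,0,0,0.42,0,8.8,0,0,0,0,0.42,0,8.8,0,0,0,0]
}}

```text
time: 23.0
position: [0.4473, 0.2961, 0.145]
tool_rot: [-0.004, 1.0, 0.0, 0.001]
ft_force: [-1.0, -0.8, -0.1]
grip_width: 0.0365
grip_force: 0.0
```

```bash
python3 st.py;  cat > car.py <<'E'
from h import *
c=grab("top"); W=world(c); Z=W[...,2]
m=(Z>.022)&(Z<.05)&(abs(W[...,0]-.447)<.022)&(abs(W[...,1]-.24)<.085)
n,l,s,_=cv2.connectedComponentsWithStats(m.astype(np.uint8))
for j in range(1,n):
    if s[j,4]>10: q=l==j; print("car",s[j].tolist(),np.median(W[q],0).round(4),W[q][:,1].min().round(4),W[q][:,1].max().round(4))
E
python3 car.py
```

```text
23.0 [0.4473 0.2961 0.145 ] box -0.0681 0.48 yaw 90.42 tilt [0.0017 0.0009] F [-1.  -0.8 -0.1] w 0.03650182179304653
car [283, 254, 5, 18, 75] [0.4491 0.1868 0.0321] 0.1818 0.1919
```

Call:
{"method": "send_rows", "body": {
  "moves": [0.42,0,-0.25,-3,0,0,0,0.42,0,-0.25,-6,0,0,0,0.42,0,-0.25,-8,0,0,0,0.42,0,-0.25,-8,0,0,0,0.42,0,-0.25,-8,0,0,0]
}}

```text
time: 23.47
position: [0.4465, 0.2894, 0.0637]
tool_rot: [-0.001, 1.0, -0.001, -0.002]
ft_force: [-0.7, -0.0, -0.4]
grip_width: 0.0363
grip_force: 0.0
```

```bash
python3 st.py
```

```text
23.4667 [0.4465 0.2894 0.0637] box -0.0694 0.4733 yaw 90.09 tilt [-0.0038 -0.0018] F [-0.7 -0.  -0.4] w 0.0362953910184175
```

Call:
{"method": "send_rows", "body": {
  "moves": [0.42,0.05,0.4,0,0,0,0,0.42,0.05,0.4,-1,0,0,0,0.42,0.05,0.4,-1.5,0,0,0,0.42,0.05,0.4,-1.5,0,0,0]
}}

```text
time: 23.8
position: [0.4476, 0.2951, 0.0493]
tool_rot: [-0.002, 1.0, -0.0, -0.0]
ft_force: [0.3, -0.2, 0.7]
grip_width: 0.0365
grip_force: 0.0
```

```bash
python3 st.py
```

```text
23.8 [0.4476 0.2951 0.0493] box -0.0678 0.4789 yaw 90.19 tilt [-0.0005 -0.0003] F [ 0.3 -0.2  0.7] w 0.03646673421023261
```

Call:
{"method": "send_rows", "body": {
  "moves": [0.42,0,-0.1,-1,0,0,0,0.42,0,-0.1,-2,0,0,0,0.42,0,-0.1,-2.55,0,0,0,0.42,0,-0.1,-2.55,0,0,0,0,0,-0.1,-2.55,0,0,0],
  "grip_force": 40
}}

```text
time: 24.22
position: [0.4474, 0.2941, 0.0233]
tool_rot: [-0.002, 1.0, -0.0, -0.001]
ft_force: [0.5, 0.1, 1.0]
grip_width: 0.0342
grip_force: 0.0
```

Call:
{"method": "send_rows", "body": {
  "moves": [0,0,0,0,0,0,0,0,0,0,0,0,0,0,0,0,0,0,0,0,0,0,0,0,0,0,0,0]
}}

```text
time: 24.55
position: [0.448, 0.2943, 0.0243]
tool_rot: [-0.002, 1.0, 0.0, 0.0]
ft_force: [-0.4, 0.7, -0.5]
grip_width: 0.0227
grip_force: 40.0
```

Call:
{"method": "send_rows", "body": {
  "moves": [0,0,0,2,0,0,0,0,0,0,5,0,0,0,0,0,0,8.5,0,0,0,0,0,0,12,0,0,0,0,0,0,15.5,0,0,0]
}}

```text
time: 24.97
position: [0.4473, 0.294, 0.1805]
tool_rot: [-0.002, 1.0, -0.0, -0.0]
ft_force: [1.3, 0.0, -1.3]
grip_width: 0.0229
grip_force: 40.0
```

Call:
{"method": "send_rows", "body": {
  "moves": [0,1,-3.1,0,0,0,-0.1,0,2,-6.2,0,0,0,-0.2,0,3,-9.3,0,0,0,-0.3,0,4,-12.5,0,0,0,-0.4,0,5.1,-15.6,0,0,0,-0.5]
}}

```text
time: 25.38
position: [0.4986, 0.1369, 0.1794]
tool_rot: [0.248, 0.969, 0.0, 0.0]
ft_force: [-0.8, 0.3, -0.5]
grip_width: 0.0228
grip_force: 40.0
```

Call:
{"method": "send_rows", "body": {
  "moves": [0,1,-3.1,0,0,0,-0.1,0,2,-6.2,0,0,0,-0.2,0,3,-9.3,0,0,0,-0.3,0,4,-12.5,0,0,0,-0.4,0,5.1,-15.6,0,0,0,-0.5]
}}

```text
time: 25.8
position: [0.5496, -0.0193, 0.1791]
tool_rot: [0.48, 0.877, -0.0, -0.0]
ft_force: [0.0, -0.5, -0.9]
grip_width: 0.0228
grip_force: 40.0
```

Call:
{"method": "send_rows", "body": {
  "moves": [0,1,-3.1,0,0,0,-0.1,0,2,-6.2,0,0,0,-0.2,0,3,-9.3,-1,0,0,-0.3,0,4,-12.5,-3.5,0,0,-0.4,0,5.1,-15.6,-5.5,0,0,-0.5]
}}

```text
time: 26.22
position: [0.6011, -0.1754, 0.1238]
tool_rot: [0.682, 0.731, 0.0, 0.001]
ft_force: [1.3, 0.4, -0.1]
grip_width: 0.0232
grip_force: 40.0
```

Call:
{"method": "send_rows", "body": {
  "moves": [0,0,0,0,0,0,0,0,0,0,0,0,0,0,0,0,0,0,0,0,0]
}}

```text
time: 26.47
position: [0.6002, -0.1733, 0.1238]
tool_rot: [0.68, 0.733, -0.0, -0.001]
ft_force: [0.1, 0.6, 0.7]
grip_width: 0.0228
grip_force: 40.0
```

```bash
python3 st.py; cat > tip.py <<'E'
# held lamp: +y tip of lamp in the wrist view, in box axes
from h import *
from st import b,ex,ey,p
c=grab("wrist"); W=world(c); D=W[...,:2]-b; X=D@ex; Y=D@ey; px=(p[:2]-b)@ex
m=(abs(X-px)<.004)&(W[...,2]>p[2]-.003)&(W[...,2]<p[2]+.03)&(abs(Y-(p[:2]-b)@ey)<.06)
m&=cv2.morphologyEx(m.astype(np.uint8),cv2.MORPH_OPEN,np.ones((3,3)))>0
print("tip boxy",np.percentile(Y[m],99.5).round(4),"-> lamp centre",(np.percentile(Y[m],99.5)-.039).round(4),"n",m.sum())
cv2.imwrite("pics/tip%d.png"%int(c["t"][0]*1e5),c["img"])
E
python3 tip.py
```

```text
26.4667 [ 0.6002 -0.1733  0.1238] box 0.0506 0.0008 yaw 4.25 tilt [-0.0014  0.0012] F [0.1 0.6 0.7] w 0.0228474445575391
26.4667 [ 0.6002 -0.1733  0.1238] box 0.0506 0.0008 yaw 4.25 tilt [-0.0014  0.0012] F [0.1 0.6 0.7] w 0.0228474445575391
tip boxy 0.0408 -> lamp centre 0.0018 n 2330
```

Call:
{"method": "send_rows", "body": {
  "moves": [0,0,-0.1,-2,0,0,0,0,0,-0.1,-4,0,0,0,0,0,-0.1,-5.5,0,0,0,0,0,-0.1,-6,0,0,0,0,0,-0.1,-6,0,0,0],
  "grip_force": 50
}}

```text
time: 26.93
position: [0.6001, -0.173, 0.0637]
tool_rot: [0.68, 0.733, -0.0, -0.001]
ft_force: [0.4, -0.2, 0.0]
grip_width: 0.0228
grip_force: 50.0
```

Call:
{"method": "send_rows", "body": {
  "moves": [0,0,0,0,0,0,0,0,0,0,0,0,0,0]
}}

```text
time: 27.1
position: [0.6018, -0.1746, 0.0656]
tool_rot: [0.68, 0.733, 0.0, 0.001]
ft_force: [0.4, 0.8, -0.8]
grip_width: 0.0228
grip_force: 50.0
```

```bash
python3 st.py
```

```text
27.1 [ 0.6018 -0.1746  0.0656] box 0.0521 -0.0007 yaw 4.29 tilt [ 0.0024 -0.0011] F [ 0.4  0.8 -0.8] w 0.02276454831775733
```

Call:
{"method": "send_rows", "body": {
  "moves": [0,-0.1,0,-1,0,0,0,0,-0.1,0,-1.5,0,0,0,0,-0.1,0,-1.9,0,0,0,0,-0.1,0,-2.3,0,0,0,0,-0.1,0,-2.6,0,0,0]
}}

```text
time: 27.52
position: [0.6009, -0.1756, 0.0395]
tool_rot: [0.68, 0.733, 0.0, 0.001]
ft_force: [-1.2, -0.5, 4.7]
grip_width: 0.0229
grip_force: 50.0
```

Call:
{"method": "send_rows", "body": {
  "moves": [0,0,0,-0.4,0,0,0,0,0,0,-0.8,0,0,0,0,0,0,-1.2,0,0,0,0,0,0,-1.5,0,0,0,0,0,0,-1.6,0,0,0]
}}

```text
time: 27.93
position: [0.6014, -0.1752, 0.0254]
tool_rot: [0.681, 0.733, 0.001, 0.001]
ft_force: [-5.0, 2.1, 28.4]
grip_width: 0.0228
grip_force: 50.0
```

Call:
{"method": "send_rows", "body": {
  "moves": [0,0,0,-0.1,0,0,0,0,0,0,-0.1,0,0,0]
}}

```text
time: 28.1
position: [0.6014, -0.1752, 0.0254]
tool_rot: [0.681, 0.733, 0.001, 0.002]
ft_force: [-4.1, 2.6, 25.9]
grip_width: 0.0229
grip_force: 50.0
```

```bash
python3 st.py
```

```text
28.1 [ 0.6014 -0.1752  0.0254] box 0.0517 -0.0012 yaw 4.2 tilt [ 0.0037 -0.0013] F [-4.1  2.6 25.9] w 0.022933779752372516
```

Call:
{"method": "send_rows", "body": {
  "moves": [0,0,0,0.2,0,0,0,0.38,0,0,0.2,0,0,0,0.38,0,0,0.2,0,0,0,0.38,0,0,0.2,0,0,0]
}}

```text
time: 28.43
position: [0.5993, -0.1745, 0.0224]
tool_rot: [0.68, 0.733, -0.0, -0.001]
ft_force: [0.4, -0.2, 0.2]
grip_width: 0.0314
grip_force: 0.0
```

Call:
{"method": "send_rows", "body": {
  "moves": [0.38,0,0,1.5,0,0,0,0.38,0,0,4.5,0,0,0,0.38,0,0,8.5,0,0,0,0.38,0,0,12,0,0,0,0.38,0,1,14,0,0,0]
}}

```text
time: 28.85
position: [0.6015, -0.1669, 0.166]
tool_rot: [0.681, 0.732, 0.0, 0.003]
ft_force: [-0.0, 0.2, -0.6]
grip_width: 0.0331
grip_force: 0.0
```

Call:
{"method": "send_rows", "body": {
  "moves": [0.42,-1,2.7,0,0,0,0.1,0.42,-2,5.4,0,0,0,0.2,0.42,-3,8.1,0,0,0,0.3,0.42,-4,10.8,0,0,0,0.4,0.42,-5.1,13.5,0,0,0,0.5]
}}

```text
time: 29.27
position: [0.5478, -0.0286, 0.1621]
tool_rot: [0.476, 0.879, -0.0, -0.001]
ft_force: [-0.7, -0.4, 0.3]
grip_width: 0.0365
grip_force: 0.0
```

Call:
{"method": "send_rows", "body": {
  "moves": [0.42,-1,2.7,0,0,0,0.1,0.42,-2,5.4,0,0,0,0.2,0.42,-3,8.1,0,0,0,0.3,0.42,-4,10.8,0,0,0,0.4,0.42,-5.1,13.5,0,0,0,0.5]
}}

```text
time: 29.68
position: [0.4968, 0.1064, 0.1622]
tool_rot: [0.244, 0.97, -0.0, -0.001]
ft_force: [0.4, 0.7, 0.5]
grip_width: 0.0366
grip_force: 0.0
```

```bash
python3 st.py; python3 car.py; python3 - <<'E'
from h import *
from st import b,ex,ey
c=grab("top"); W=world(c); D=W[...,:2]-b; X=D@ex; Y=D@ey; Z=W[...,2]
for x0 in(-.053,-.001,.051):
    for y0 in(-.03,-.02,-.01,0,.01,.02,.03):
        m=(abs(X-x0)<.004)&(abs(Y-y0)<.004); print(x0,y0,np.median(Z[m]).round(4),m.sum())
E
```

```text
29.6833 [0.4968 0.1064 0.1622] box -0.0324 0.2872 yaw 61.8 tilt [-0.0018  0.0001] F [0.4 0.7 0.5] w 0.03662571778721943
car [259, 255, 10, 18, 176] [0.4471 0.2414 0.036 ] 0.2294 0.2522
car [283, 254, 5, 18, 73] [0.4491 0.1869 0.0318] 0.1819 0.1919
29.7333 [0.493  0.1105 0.1619] box -0.0358 0.2916 yaw 62.13 tilt [-0.0067  0.0029] F [-2.3  2.1  0.6] w 0.03684561706997036
-0.053 -0.03 0.034 8
-0.053 -0.02 0.0398 11
-0.053 -0.01 0.0397 12
-0.053 0 0.0378 11
-0.053 0.01 0.0389 10
-0.053 0.02 0.0372 14
-0.053 0.03 0.0344 9
-0.001 -0.03 0.0159 17
-0.001 -0.02 0.0036 10
-0.001 -0.01 0.0031 9
-0.001 0 0.0024 8
-0.001 0.01 0.0042 10
-0.001 0.02 0.0042 6
-0.001 0.03 0.0229 4
0.051 -0.03 0.0341 8
0.051 -0.02 0.04 9
0.051 -0.01 0.0395 11
0.051 0 0.0404 10
0.051 0.01 0.0381 11
0.051 0.02 0.0397 14
0.051 0.03 0.0327 10
```

Call:
{"method": "send_rows", "body": {
  "moves": [0.42,-1,3,0,0,0,0.1,0.42,-2,6,0,0,0,0.2,0.42,-3,9,-1,0,0,0.3,0.42,-4,12,-3,0,0,0.4,0.42,-4.6,13,-6,0,0,0.49],
  "grip_force": 40
}}

```text
time: 30.2
position: [0.4531, 0.2383, 0.1038]
tool_rot: [0.001, 1.0, 0.001, 0.003]
ft_force: [0.5, -0.9, -1.2]
grip_width: 0.0365
grip_force: 0.0
```

Call:
{"method": "send_rows", "body": {
  "moves": [0.42,0,0,-2,0,0,0,0.42,0,0,-3,0,0,0,0.42,0,0,-3,0,0,0,0.42,0,0,-3,0,0,0]
}}

```text
time: 30.53
position: [0.4523, 0.2346, 0.0726]
tool_rot: [0.004, 1.0, -0.0, -0.0]
ft_force: [0.2, -0.2, 0.6]
grip_width: 0.0364
grip_force: 0.0
```

```bash
python3 st.py
```

```text
30.5333 [0.4523 0.2346 0.0726] box -0.0675 0.4182 yaw 89.52 tilt [-0.0009 -0.0004] F [ 0.2 -0.2  0.6] w 0.036359442104918316
```

Call:
{"method": "send_rows", "body": {
  "moves": [0.42,-0.5,0.6,0,0,0,0,0.42,-0.5,0.6,-1.5,0,0,0,0.42,-0.5,0.6,-3.5,0,0,0,0.42,-0.5,0.6,-4.9,0,0,0,0.42,-0.5,0.6,-4.9,0,0,0]
}}

```text
time: 30.95
position: [0.4465, 0.2409, 0.0234]
tool_rot: [0.004, 1.0, -0.0, -0.001]
ft_force: [0.2, -0.6, 0.2]
grip_width: 0.0365
grip_force: 0.0
```

Call:
{"method": "send_rows", "body": {
  "moves": [0.42,0,0,0,0,0,0,0,0,0,0,0,0,0,0,0,0,0,0,0,0,0,0,0,0,0,0,0,0,0,0,0,0,0,0]
}}

```text
time: 31.37
position: [0.4475, 0.2412, 0.0251]
tool_rot: [0.003, 1.0, 0.0, 0.001]
ft_force: [-0.1, -1.7, 5.1]
grip_width: 0.0231
grip_force: 40.0
```

Call:
{"method": "send_rows", "body": {
  "moves": [0,0,0,2,0,0,0,0,0,0,5,0,0,0,0,0,0,8.5,0,0,0,0,0,0,12,0,0,0,0,0,0,15.5,0,0,0]
}}

```text
time: 31.78
position: [0.4463, 0.2412, 0.1807]
tool_rot: [0.004, 1.0, 0.0, -0.0]
ft_force: [0.7, 0.6, -1.0]
grip_width: 0.0232
grip_force: 40.0
```

Call:
{"method": "send_rows", "body": {
  "moves": [0,0.7,-2.8,0,0,0,-0.1,0,1.4,-5.6,0,0,0,-0.2,0,2,-8.4,0,0,0,-0.3,0,2.7,-11.2,0,0,0,-0.4,0,3.4,-14,0,0,0,-0.5]
}}

```text
time: 32.2
position: [0.4807, 0.1002, 0.1795]
tool_rot: [0.253, 0.967, 0.0, 0.0]
ft_force: [0.7, -0.7, -1.0]
grip_width: 0.0227
grip_force: 40.0
```

Call:
{"method": "send_rows", "body": {
  "moves": [0,0.7,-2.8,0,0,0,-0.1,0,1.4,-5.6,0,0,0,-0.2,0,2,-8.4,0,0,0,-0.3,0,2.7,-11.2,0,0,0,-0.4,0,3.4,-14,0,0,0,-0.5]
}}

```text
time: 32.62
position: [0.5147, -0.04, 0.1792]
tool_rot: [0.485, 0.875, 0.0, -0.0]
ft_force: [0.2, 0.6, 0.2]
grip_width: 0.0229
grip_force: 40.0
```

Call:
{"method": "send_rows", "body": {
  "moves": [0,0.7,-2.8,0,0,0,-0.1,0,1.4,-5.6,0,0,0,-0.2,0,2,-8.4,-1,0,0,-0.3,0,2.7,-11.2,-3.5,0,0,-0.4,0,3.4,-13.9,-5.5,0,0,-0.49]
}}

```text
time: 33.03
position: [0.5492, -0.1793, 0.1239]
tool_rot: [0.682, 0.731, 0.0, 0.001]
ft_force: [-0.1, -0.4, -0.8]
grip_width: 0.0232
grip_force: 40.0
```

Call:
{"method": "send_rows", "body": {
  "moves": [0,0,0,0,0,0,0,0,0,0,0,0,0,0,0,0,0,0,0,0,0]
}}

```text
time: 33.28
position: [0.5483, -0.1772, 0.124]
tool_rot: [0.68, 0.733, 0.0, -0.001]
ft_force: [-0.1, 0.1, -0.0]
grip_width: 0.0231
grip_force: 40.0
```

```bash
python3 tip.py
```

```text
33.2833 [ 0.5483 -0.1772  0.124 ] box -0.0015 0.0006 yaw 4.25 tilt [-0.001   0.0011] F [-0.1  0.1 -0. ] w 0.02307525854564054
tip boxy 0.0383 -> lamp centre -0.0007 n 2179
```

Aligned; insert.

Call:
{"method": "send_rows", "body": {
  "moves": [0,0.05,0,-2,0,0,0,0,0.05,0,-4,0,0,0,0,0.05,0,-5.5,0,0,0,0,0.05,0,-6,0,0,0,0,0.05,0,-6,0,0,0],
  "grip_force": 50
}}

```text
time: 33.75
position: [0.5488, -0.1762, 0.0638]
tool_rot: [0.68, 0.733, -0.0, -0.001]
ft_force: [-0.7, 0.2, -0.7]
grip_width: 0.0229
grip_force: 50.0
```

Call:
{"method": "send_rows", "body": {
  "moves": [0,0,0,0,0,0,0,0,0,0,0,0,0,0,0,0,0,0,0,0,0]
}}

```text
time: 34.0
position: [0.5502, -0.1779, 0.0654]
tool_rot: [0.68, 0.733, 0.0, 0.001]
ft_force: [0.5, -0.5, -1.2]
grip_width: 0.0229
grip_force: 50.0
```

```bash
python3 tip.py
```

```text
34.0 [ 0.5502 -0.1779  0.0654] box 0.0004 -0.0002 yaw 4.27 tilt [ 0.0022 -0.0012] F [ 0.5 -0.5 -1.2] w 0.022854640616510602
tip boxy 0.0375 -> lamp centre -0.0015 n 2172
```

Call:
{"method": "send_rows", "body": {
  "moves": [0,-0.1,0.1,-1,0,0,0,0,-0.1,0.1,-1.5,0,0,0,0,-0.1,0.1,-1.9,0,0,0,0,-0.1,0.1,-2.3,0,0,0,0,-0.1,0.1,-2.6,0,0,0]
}}

```text
time: 34.47
position: [0.5491, -0.1773, 0.0386]
tool_rot: [0.681, 0.733, 0.0, 0.001]
ft_force: [0.1, -0.6, 3.6]
grip_width: 0.0225
grip_force: 50.0
```

Call:
{"method": "send_rows", "body": {
  "moves": [0,0,0,-0.4,0,0,0,0,0,0,-0.8,0,0,0,0,0,0,-1.2,0,0,0,0,0,0,-1.5,0,0,0,0,0,0,-1.6,0,0,0]
}}

```text
time: 34.88
position: [0.5495, -0.177, 0.0258]
tool_rot: [0.681, 0.733, 0.001, 0.001]
ft_force: [-6.3, 3.6, 37.6]
grip_width: 0.0226
grip_force: 50.0
```

Call:
{"method": "send_rows", "body": {
  "moves": [0,0,0,-0.1,0,0,0,0,0,0,-0.1,0,0,0]
}}

```text
time: 35.05
position: [0.5494, -0.177, 0.0258]
tool_rot: [0.681, 0.733, 0.001, 0.002]
ft_force: [-5.6, 3.3, 34.7]
grip_width: 0.0229
grip_force: 50.0
```

```bash
python3 st.py
```

```text
35.05 [ 0.5494 -0.177   0.0258] box -0.0003 0.0008 yaw 4.2 tilt [ 0.0031 -0.0012] F [-5.6  3.3 34.7] w 0.022926745064846918
```

Call:
{"method": "send_rows", "body": {
  "moves": [0,0,0,0.3,0,0,0,0.38,0,0,0.3,0,0,0,0.38,0,0,0.3,0,0,0,0.38,0,0,0.3,0,0,0]
}}

```text
time: 35.38
position: [0.5479, -0.1765, 0.0235]
tool_rot: [0.68, 0.733, -0.0, -0.001]
ft_force: [0.5, 0.7, -0.2]
grip_width: 0.0314
grip_force: 0.0
```

Call:
{"method": "send_rows", "body": {
  "moves": [0.38,0,0,1.5,0,0,0,0.38,0,0,4.5,0,0,0,0.38,0,0,8.5,0,0,0,0.38,0,0,12,0,0,0,0.38,0,1,14,0,0,0]
}}

```text
time: 35.8
position: [0.55, -0.1689, 0.1668]
tool_rot: [0.681, 0.732, 0.0, 0.003]
ft_force: [0.6, -0.7, 0.3]
grip_width: 0.0332
grip_force: 0.0
```

Call:
{"method": "send_rows", "body": {
  "moves": [0,0,4,0,0,0,0,0,0,8,0,0,0,0,0,0,12,0,0,0,0,0,0,16,0,0,0,0,0,0,20,0,0,0,0]
}}

```text
time: 36.22
position: [0.5476, 0.0349, 0.1631]
tool_rot: [0.681, 0.733, -0.001, -0.001]
ft_force: [0.5, 0.5, -0.6]
grip_width: 0.0073
grip_force: 0.0
```

```bash
cat > chk.py <<'E'
from h import *
from st import b,ex,ey
from hi import hi
c=hi(); W=world(c); D=W[...,:2]-b; X=D@ex; Y=D@ey; Z=W[...,2]
for x0 in(-.053,-.001,.051):
    print(x0,[np.median(Z[(abs(X-x0)<.004)&(abs(Y-y0)<.004)]).round(4).tolist() for y0 in(-.03,-.02,-.01,0,.01,.02,.03)])
cv2.imwrite("pics/chk.png",cv2.resize(c["img"][130:310,200:490],None,fx=2.7,fy=2.7,interpolation=2))
E
python3 chk.py; python3 car.py
```

```text
36.2167 [0.5476 0.0349 0.1631] box 0.0131 0.2122 yaw 4.2 tilt [-0.0019  0.0003] F [ 0.5  0.5 -0.6] w 0.007347811534349928
high [436, 92, 14, 20, 94] boxx 0.2897 boxy -0.0553 [ 0.8428 -0.212   0.0708] boxx 0.2692 0.3198 boxy -0.0744 -0.0451
high [431, 169, 10, 5, 36] boxx 0.1163 boxy -0.0186 [ 0.6672 -0.1879  0.0702] boxx 0.1118 0.1218 boxy -0.0302 -0.0073
high [449, 265, 6, 10, 50] boxx -0.1252 boxy -0.0243 [ 0.4266 -0.2109  0.0699] boxx -0.1364 -0.1149 boxy -0.03 -0.0192
-0.053 [nan, nan, nan, nan, nan, nan, nan]
-0.001 [0.034, nan, nan, nan, nan, nan, nan]
0.051 [0.034, nan, nan, nan, nan, nan, nan]
car [283, 254, 5, 18, 74] [0.449  0.1868 0.0316] 0.1818 0.1919
  return _methods._mean(a, axis=axis, dtype=dtype,
  ret = ret.dtype.type(ret / rcount)
```

View pics/chk.png

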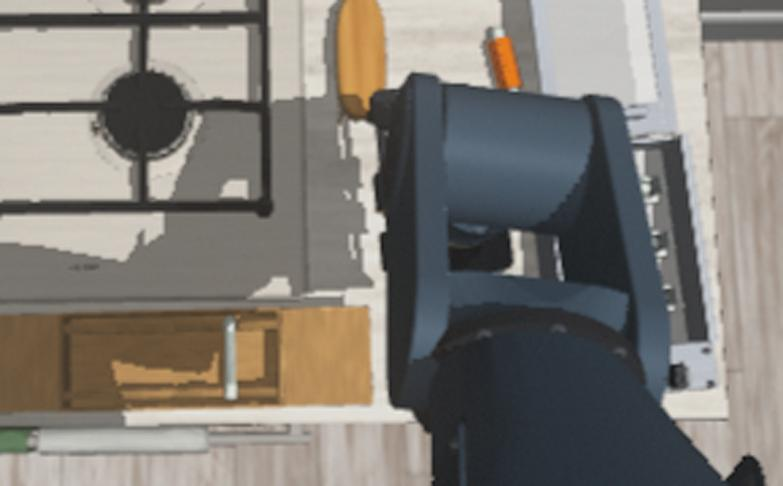

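Call:
{"method": "send_rows", "body": {
  "moves": [0,-1,4,0,0,0,0,0,-2,8,0,0,0,0,0,-3,12,0,0,0,0,0,-3,12,0,0,0,0]
}}

```text
time: 36.65
position: [0.5151, 0.1584, 0.163]
tool_rot: [0.678, 0.735, -0.001, -0.002]
ft_force: [-0.5, 0.2, 0.0]
grip_width: 0.0008
grip_force: 0.0
```

```bash
python3 chk.py 2>/dev/null
```

```text
36.65 [0.5151 0.1584 0.163 ] box -0.0104 0.3378 yaw 4.55 tilt [-0.0045  0.0021] F [-0.5  0.2  0. ] w 0.0008065687634171601
high [436, 92, 14, 20, 86] boxx 0.2902 boxy -0.0553 [ 0.8432 -0.212   0.071 ] boxx 0.2702 0.3191 boxy -0.0741 -0.0454
high [416, 169, 25, 7, 102] boxx 0.1163 boxy 0.0007 [ 0.6658 -0.1686  0.0698] boxx 0.1114 0.1218 boxy -0.0306 0.0304
high [449, 265, 6, 10, 49] boxx -0.1250 boxy -0.0243 [ 0.4268 -0.2109  0.0698] boxx -0.1363 -0.1149 boxy -0.0303 -0.0192
-0.053 [0.033, 0.0379, 0.0393, 0.04, 0.0392, 0.0388, 0.034]
-0.001 [0.0335, 0.0394, 0.0392, 0.0393, 0.0407, 0.0398, 0.0327]
0.051 [0.0348, 0.0396, 0.0392, 0.0388, 0.0393, 0.0401, 0.0337]
```

Call:
{"method": "send_rows", "body": {
  "moves": [0,1.8,-3.3,0,0,0,0,0,3.6,-6.6,0,0,0,0,0,5.4,-9.9,0,0,0,0,0,7.2,-13.2,0,0,0,0,0,8.9,-16.4,0,0,0,0]
}}

```text
time: 37.12
position: [0.6082, -0.0147, 0.1633]
tool_rot: [0.681, 0.732, -0.0, -0.0]
ft_force: [0.5, -0.1, 0.5]
grip_width: 0.0004
grip_force: 0.0
```

Call:
{"method": "send_rows", "body": {
  "moves": [0,1.8,-3.3,0,0,0,0,0,3.6,-6.6,0,0,0,0,0,5.4,-9.9,0,0,0,0,0,7.2,-13.2,0,0,0,0,0,8.9,-16.4,0,0,0,0]
}}

```text
time: 37.53
position: [0.6963, -0.1794, 0.163]
tool_rot: [0.681, 0.732, -0.001, -0.0]
ft_force: [1.6, 0.4, 0.7]
grip_width: 0.0004
grip_force: 0.0
```

Call:
{"method": "send_rows", "body": {
  "moves": [0,0,0,0,0,0,0,0,0,0,-3,0,0,0,0,0,0,-6,0,0,0,0,0,0,-6,0,0,0,0,0,0,-6,0,0,0]
}}

```text
time: 37.95
position: [0.694, -0.1758, 0.1012]
tool_rot: [0.681, 0.732, -0.001, -0.003]
ft_force: [-0.0, -0.3, 0.4]
grip_width: 0.0002
grip_force: 0.0
```

```bash
python3 st.py
```

```text
37.95 [ 0.694  -0.1758  0.1012] box 0.144 -0.0085 yaw 4.15 tilt [-0.0061  0.0021] F [-0.  -0.3  0.4] w 0.00022949647500086063
```

Call:
{"method": "send_rows", "body": {
  "moves": [0,0,0.8,-1.2,0,0,0,0,0,0.8,-2.4,0,0,0,0,0,0.8,-2.5,0,0,0,0,-0.7,0.8,-2.5,0,0,0,0,-1.2,0.75,-2.5,0,0,0]
}}

```text
time: 38.37
position: [0.684, -0.1669, 0.0794]
tool_rot: [0.68, 0.733, -0.0, 0.0]
ft_force: [0.4, -0.4, -0.4]
grip_width: 0.0004
grip_force: 0.0
```

Call:
{"method": "send_rows", "body": {
  "moves": [0,-1.5,-0.1,0,0,0,0,0,-3.5,-0.25,0,0,0,0,0,-5.5,-0.4,0,0,0,0,0,-7.5,-0.55,0,0,0,0,0,-9.5,-0.7,0,0,0,0]
}}

```text
time: 38.78
position: [0.5899, -0.1745, 0.0803]
tool_rot: [0.681, 0.733, 0.001, 0.002]
ft_force: [3.1, 1.0, -1.6]
grip_width: 0.0004
grip_force: 1.3
```

Call:
{"method": "send_rows", "body": {
  "moves": [0,-2,-0.15,0,0,0,0,0,-4,-0.3,0,0,0,0,0,-6,-0.45,0,0,0,0,0,-7.5,-0.55,0,0,0,0,0,-8.5,-0.6,0,0,0,0]
}}

```text
time: 39.2
position: [0.5038, -0.1806, 0.0803]
tool_rot: [0.681, 0.733, 0.0, 0.001]
ft_force: [1.6, 1.0, -0.2]
grip_width: 0.0
grip_force: 1.2
```

```bash
python3 st.py
```

```text
39.2 [ 0.5038 -0.1806  0.0803] box -0.0461 0.0004 yaw 4.2 tilt [ 0.0025 -0.0012] F [ 1.6  1.  -0.2] w 3.2004460189100775e-05
```

Call:
{"method": "send_rows", "body": {
  "moves": [0,-0.5,0,-0.2,0,0,0,0,-1,-0.05,-0.3,0,0,0,0,-1.4,-0.1,-0.3,0,0,0,0,-1.7,-0.1,-0.3,0,0,0]
}}

```text
time: 39.53
position: [0.4881, -0.1819, 0.0763]
tool_rot: [0.68, 0.733, 0.0, 0.001]
ft_force: [1.8, -1.0, 1.3]
grip_width: 0.0003
grip_force: 1.0
```

Call:
{"method": "send_rows", "body": {
  "moves": [0,-0.2,0,0,0,0,0,0,-0.3,0,0,0,0,0]
}}

```text
time: 39.7
position: [0.4875, -0.1821, 0.0764]
tool_rot: [0.681, 0.732, 0.002, 0.003]
ft_force: [9.1, 2.4, -1.4]
grip_width: 0.0003
grip_force: 4.7
```

```bash
python3 st.py
```

```text
39.7 [ 0.4875 -0.1821  0.0764] box -0.0625 0.0001 yaw 4.14 tilt [ 0.0069 -0.002 ] F [ 9.1  2.4 -1.4] w 0.0003151390506901981
```

Call:
{"method": "send_rows", "body": {
  "moves": [0,-0.2,0,0,0,0,0,0,-0.2,0,0,0,0,0]
}}

```text
time: 39.87
position: [0.4874, -0.1821, 0.0764]
tool_rot: [0.681, 0.732, 0.003, 0.005]
ft_force: [11.8, 4.5, -4.5]
grip_width: 0.0003
grip_force: 5.9
```

Call:
{"method": "send_rows", "body": {
  "moves": [0,0.5,0,1,0,0,0,0,0.5,0,4,0,0,0,0,-2,-2.5,5,0,0,0,0,-4.5,-5,5,0,0,0,0,-5.8,-6,5,0,0,0]
}}

```text
time: 40.28
position: [0.4227, -0.2427, 0.1265]
tool_rot: [0.68, 0.733, -0.001, -0.0]
ft_force: [0.2, 1.4, -0.4]
grip_width: 0.0006
grip_force: 0.0
```

Call:
{"method": "send_rows", "body": {
  "moves": [0,0,0,0,0,0,0,0,0,0,-2,0,0,0,0,0,0,-3,0,0,0,0,0,0,-3,0,0,0]
}}

```text
time: 40.62
position: [0.4232, -0.2396, 0.0941]
tool_rot: [0.68, 0.733, -0.0, -0.003]
ft_force: [0.2, 0.7, 0.2]
grip_width: 0.0004
grip_force: 0.0
```

```bash
python3 st.py
```

```text
40.6167 [ 0.4232 -0.2396  0.0941] box -0.1308 -0.0526 yaw 4.25 tilt [-0.0043  0.004 ] F [0.2 0.7 0.2] w 0.000418187766990354
```

Call:
{"method": "send_rows", "body": {
  "moves": [0,0.3,0,-0.9,0,0,0,0,0.3,0,-1.8,0,0,0,0,0.3,0,-1.8,0,0,0,0,0.3,0.5,-1.8,0,0,0,0,0.3,1,-1.8,0,0,0]
}}

```text
time: 41.03
position: [0.4275, -0.2309, 0.0781]
tool_rot: [0.681, 0.733, 0.0, -0.0]
ft_force: [0.6, -0.7, -0.9]
grip_width: 0.0006
grip_force: 0.0
```

Call:
{"method": "send_rows", "body": {
  "moves": [0,0,0.7,0,0,0,0,0,-0.05,1.3,0,0,0,0,0,-0.1,1.9,0,0,0,0,0,-0.15,2.3,0,0,0,0,0,-0.15,2.5,0,0,0,0]
}}

```text
time: 41.45
position: [0.4263, -0.2061, 0.0784]
tool_rot: [0.68, 0.733, -0.0, 0.001]
ft_force: [-2.5, -6.6, -0.4]
grip_width: 0.0004
grip_force: 3.4
```

```bash
python3 st.py
```

```text
41.45 [ 0.4263 -0.2061  0.0784] box -0.1253 -0.0194 yaw 4.3 tilt [ 0.0011 -0.0014] F [-2.5 -6.6 -0.4] w 0.0004348689606359303
```

Call:
{"method": "send_rows", "body": {
  "moves": [0,0,0.2,-0.1,0,0,0,0,0,0.4,-0.1,0,0,0,0,0,0.6,-0.1,0,0,0]
}}

```text
time: 41.7
position: [0.427, -0.2053, 0.0781]
tool_rot: [0.678, 0.735, -0.003, 0.004]
ft_force: [-10.5, -22.8, 1.4]
grip_width: 0.0002
grip_force: 10.7
```

Call:
{"method": "send_rows", "body": {
  "moves": [0,0,0.2,0,0,0,0,0,0,0.2,0,0,0,0]
}}

```text
time: 41.87
position: [0.4271, -0.2052, 0.0781]
tool_rot: [0.678, 0.735, -0.004, 0.005]
ft_force: [-11.4, -23.0, -0.5]
grip_width: 0.0005
grip_force: 11.3
```

```bash
python3 st.py
```

```text
41.8667 [ 0.4271 -0.2052  0.0781] box -0.1244 -0.0186 yaw 4.63 tilt [ 0.0032 -0.0126] F [-11.4 -23.   -0.5] w 0.0005392782841940268
```

Call:
{"method": "send_rows", "body": {
  "moves": [0,0,-1.5,0,0,0,0,0,0,-2,4,0,0,0,0,0,-6,6,0,0,0,0,2,-9,8,0,0,0,0,3,-12,9,0,0,0]
}}

```text
time: 42.28
position: [0.4571, -0.3194, 0.1695]
tool_rot: [0.681, 0.733, 0.0, 0.001]
ft_force: [0.6, -0.6, -0.1]
grip_width: 0.0008
grip_force: 0.0
```

Call:
{"method": "send_rows", "body": {
  "moves": [0,0,-3,0,0,0,0,0,0,-4,0,0,0,0]
}}

```text
time: 42.45
position: [0.4573, -0.363, 0.1685]
tool_rot: [0.681, 0.732, -0.001, 0.003]
ft_force: [0.6, -0.3, -0.4]
grip_width: 0.0007
grip_force: 0.0
```

```bash
python3 chk.py 2>/dev/null; python3 - <<'E'
from h import *
c=grab("wrist"); t=grab("top")["img"]
cv2.imwrite("pics/w7.png",np.hstack([c["img"][:250],cv2.resize(t[235:290,395:475],None,fx=3,fy=4.5454,interpolation=2)]))
E
```

```text
42.45 [ 0.4573 -0.363   0.1685] box -0.1056 -0.1782 yaw 4.13 tilt [ 0.0037 -0.005 ] F [ 0.6 -0.3 -0.4] w 0.0007238367822281421
high [436, 92, 14, 19, 83] boxx 0.2905 boxy -0.0549 [ 0.8435 -0.2116  0.0713] boxx 0.2709 0.3194 boxy -0.0737 -0.0443
high [426, 247, 25, 7, 104] boxx -0.0770 boxy 0.0012 [ 0.473  -0.182   0.0699] boxx -0.0818 -0.0719 boxy -0.0284 0.0297
high [439, 266, 6, 9, 47] boxx -0.1247 boxy -0.0010 [ 0.4255 -0.1877  0.0701] boxx -0.1348 -0.115 boxy -0.0073 0.0043
-0.053 [0.0526, 0.0538, 0.0526, 0.0533, 0.0546, 0.0536, 0.0532]
-0.001 [0.0534, 0.0543, 0.0536, 0.0535, 0.0546, 0.0536, 0.0538]
0.051 [0.0534, 0.0549, 0.0541, 0.0549, 0.0533, 0.0539, 0.054]
```

View pics/w7.png

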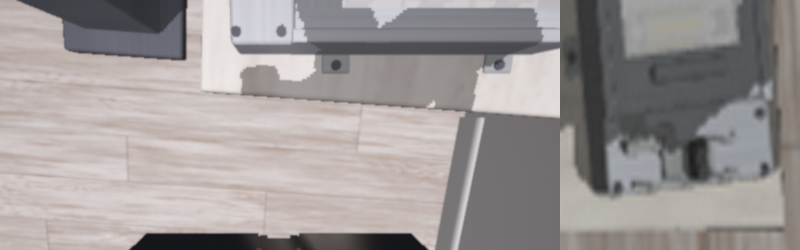

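```bash
python3 - <<'E'
from h import *
from st import b,ex,ey
def g(W,box):
    D=W[...,:2]-b; X=D@ex; Y=D@ey; x0,x1,y0,y1=box
    m=(W[...,2]>.0645)&(W[...,2]<.078)&(X>x0)&(X<x1)&(Y>y0)&(Y<y1)
    return X[m].mean().round(5),Y[m].mean().round(5),Y[m].min().round(4),Y[m].max().round(4),m.sum()
Ws=[np.load("top0.npz")["W"]]+[world(grab("top")) for _ in range(4)]
for W in Ws: print("grip",g(W,(-.145,-.105,-.04,.015)),"rib",g(W,(-.095,-.06,-.04,.04)))
E
```

```text
42.6 [ 0.4549 -0.3571  0.1663] box -0.1076 -0.1721 yaw 4.16 tilt [-0.0017  0.0032] F [-0.7 -0.1  0.1] w 0.0007829268944643565
grip (np.float64(-0.1247), np.float64(-0.00085), np.float64(-0.0071), np.float64(0.0039), np.int64(50)) rib (np.float64(-0.0769), np.float64(0.00099), np.float64(-0.0279), np.float64(0.0303), np.int64(103))
grip (np.float64(-0.12479), np.float64(-0.00083), np.float64(-0.0076), np.float64(0.0051), np.int64(49)) rib (np.float64(-0.0769), np.float64(0.00093), np.float64(-0.0282), np.float64(0.0297), np.int64(103))
grip (np.float64(-0.12494), np.float64(-0.00096), np.float64(-0.0073), np.float64(0.0046), np.int64(47)) rib (np.float64(-0.07693), np.float64(0.00136), np.float64(-0.0275), np.float64(0.0298), np.int64(104))
grip (np.float64(-0.12485), np.float64(-0.00105), np.float64(-0.0071), np.float64(0.0052), np.int64(47)) rib (np.float64(-0.07697), np.float64(0.00117), np.float64(-0.0283), np.float64(0.0298), np.int64(102))
grip (np.float64(-0.12464), np.float64(-0.00079), np.float64(-0.0075), np.float64(0.0041), np.int64(49)) rib (np.float64(-0.07702), np.float64(0.00133), np.float64(-0.0277), np.float64(0.03), np.int64(100))
```

Catch and cover are back at their starting readings. A last look at the carton and surroundings, then hand in.

```bash
python3 - <<'E'
from h import *
a=np.load("top0.npz")["W"]; c=grab("top"); W=world(c)
print([tuple(W[262,u].round(3).tolist()) for u in (192,200,210,284,310,320,330)])
for n,(u0,u1,v0,v1) in dict(mug=(130,180,245,290),brush=(322,346,122,178)).items(): print(n,np.median(abs(a-W)[v0:v1,u0:u1,2]),np.abs(np.load("top0.npz")["img"].astype(int)-c["img"])[v0:v1,u0:u1].mean())
E
python3 car.py; python3 -c "
from rig import workorder; print(workorder.hand_in())"
```

```text
[(0.451, 0.412, 0.06), (0.451, 0.393, 0.059), (0.451, 0.369, 0.058), (0.449, 0.19, 0.033), (0.448, 0.126, 0.054), (0.448, 0.102, 0.058), (0.447, 0.078, 0.059)]
mug 0.0017362813609994032 4.9062222222222225
brush 0.0019011668728877718 5.546875
car [283, 254, 5, 18, 74] [0.4491 0.1868 0.0321] 0.1818 0.1919
the job is handed in; nothing more can be done
None
```

The job is done and handed in, with no verdict returned: all three new lamps are home in their clips, the one spent lamp is in the open carton, and the cover and catch read shut and locked, with mug and brush unmoved.

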